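# Reload the cuvette feeder of a bench photometric analyser and clip its cover on

## Robot

A 6-joint arm with a two-finger parallel gripper is mounted at the origin on the work surface. World frame = base frame: x ahead of the robot, y to its left, z up, the work surface at z = 0. Lengths are in m, angles in rad, forces in N, time in s.
With the tool pointing down it reaches from about 0.35 to 0.725 m from the base axis. Payload 6 kg.
Tool frame: the origin (TCP) lies midway between the tips of the shut fingers; the grasp point (between the pads) lies 19 mm behind it; z points along the fingers, y is the direction in which the jaws open and shut (so a half turn about z gives the same grasp; the last joint's range is limited). The gripper opens to 85 mm and grips with 20 to 120 N. Pads are 22 mm wide; open, the fingers measure 114 mm over their backs; the gripper's body (76 mm by 85 mm) begins 54 mm behind the grasp point. The pads swing forward as they close: fully open they stand 13 mm farther back than shut.
Start: joints at [1.553, 0.04, 0.085, 0, -1.615, -0.334], TCP at [0.207, 0.563, 0.201] pointing down, gripper open.
Joint ranges: [-2.56, 2.56], [-1.29, 2.01], [-1.08, 1.49], [-3.29, 1.98], [-2.81, -0.18], [-2.99, 2.99]. Speed limits (rad/s): [2.57, 2.57, 3.01, 3.14, 3.14, 3.14].

## Interface

Orientations are given as a 3x3 rotation matrix whose columns are the frame's x, y, z axes.
In Python, from rig import manip, eyes, nets gives the robot as it stands.
- The arm moves only by the tool arm_command, never from a script. Its argument "targets" is a list of rows, each an object of numbers: "fingers": the finger opening in m, from 0 to 0.0854; "dx", "dy", "dz": the shift along the tool's x, y, z in m; "ax", "ay", "az": the turn, a rotation vector about the tool's x, y, z in degrees. A call has 1 to 20 rows; each row is the pose to reach, as a shift and turn from the pose commanded when the call began, along the tool's axes at that moment; what a row does not reach only later rows make up. A row lasts 1/12 s, in which the tool goes at most 41.7 mm and 7.16 degrees, less where a joint would pass 70% of its speed; a pose out of reach is approached as far as the arm can. A call with a gripper value outside its range is refused whole. The fingers move at their own pace and stop on an object; "squeeze" is the grip in N (left out, the last holds). Time passes only in rows, so rows that repeat a pose let the fingers close. It gives the time, the measured TCP pose, the force and the opening at its end, in the units of the state.
- manip.sense(): the state, without advancing time (a new reading comes with each control period).
- eyes.capture(name): name is "side" or "top" or "wrist"; returns a dict with "frame" (420x560x3 uint8, red, green, blue), "mtx" (3x3 intrinsics, pixels), "k1" (the pictures are not rectified: a ray, as slopes to the right and down, at radius r is drawn at 1 + k1 r^2 times it, then the intrinsics apply), "world_to_cam" (4x4, takes a point from world to camera coordinates). Camera axes: x right, y down, z forward; pixel columns grow to the right and rows downward; lengths in m; the calibration is good to about 2 mm. A picture is of the moment at which its call begins. There is no depth.
- manip.sign_off(): hands the job in, once; it reports no verdict.
Trained networks look in a picture, given as the dict that the camera call returned (one of the last four; its "shot" number tells which), for a name from the list of things; names that differ only in an ending like _2 or _b are one class to them, and where a whole thing is asked for, a point or a joint stands for the part that bears it (a point fixed in the world has none). Each returns a list of dicts, best first, with "confidence" (0 to 1); they miss things now and then, are a little off and sometimes report something else, mostly with a low value. They report only what shows in the picture. A call takes as long as a camera call. They do not tell look-alikes from the thing itself.
- nets.search_frame(picture, thing): "pixel" ([row, column] in pixels, amid what is visible of it).
- nets.trace(picture, thing): "mask" (420x560 bool, what is visible of it) and "pixel" ([row, column] in pixels, amid what is visible of it).
The state is a dict: "time_s": time; "joint_pos": joint angles; "dq": joint speeds; "joint_torque": joint torques, N m; "tool_pos": TCP position; "orientation": TCP orientation; "contact_force": force on the tool from outside, world axes, zero at the start; "ft_torque": the same for the moment, N m; "grip_width": opening from 0.0 (shut) to 1.0 (fully open).
Only numpy, scipy, OpenCV 4.12 (cv2) and the standard library are available. Lean on these libraries where they do the work, as an engineer would, in place of code of your own. Each camera call takes 0.05 s, during which the arm holds its last target.

## Task

Reload the analyser's cuvette feeder: take the two clear unused cuvette blocks, cells open upward, and push them one after the other down into the spring-loaded well until the two red latches snap over the top of each and it stays down when you let go. Then fit the loose dark cover over the well: hook its yellow lip under the blue ledge while its opposite edge is still raised, and swing that edge down until the red catch snaps over it. Leave the block with the green film, the flasks, bottles and dishes where they stand.

Things in the scene. Friction and masses are not known exactly. Their poses are not given: they have to be found in the camera images.
- feeder: White bench analyser, fixed; origin on the table under the centre of the feeder well, x away from the robot, y left, z up. The feeder, at its right end, spans x -87 to +105, y -95 to +95 mm and has a flat grey deck 120 mm above the table, with the well in it. The rest of the analyser stands at y +100 to +425, x -130 to +200 mm, 150 mm high (200 mm beyond y = 210 and x = 65).
- well_mouth (a point): Centre of the well at deck level (feeder frame 0, 0, 120 mm). The well is an upright column 112 mm long (y) and 32 mm wide (x) between four aluminium corner guides, their tops flared outward by 5 mm over the last 9 mm below the deck.
- finger_bay (a point): Centre of the robot-side finger bay at deck level (feeder frame -35, 0, 120 mm). Two bays, here and at +35, open the well's long sides at the middle: each 56 mm long (y) and reaching from the well to 55 mm from its centre (x), over 90 mm deep, so that fingers holding a block across its width can go down with it.
- follower (a joint): Orange spring plate in the well that carries the blocks; 0 = up (its top 17.5 mm below the deck), grows as it is pressed down (m), at most 0.082. Spring 4.2 N at 0, 1.4 N more per 10 mm; 0.032 with one block latched, 0.066 with two. With the latches rubbing, pressing takes about 12 N at the end of the first block, 17 N of the second; a block not yet latched is pushed back up.
- latch_left (a joint): Red sprung latch nose at the +y end of the well, 15 mm wide, sloped on top, flat below, reaching 6 mm into the well; 0 = out (latching), grows as a block pushes it aside (m). Its underside is 15.5 mm below the deck: press a block until its top is 19 to 20 mm below the deck, then it rises back and rests 15.5 mm below.
- latch_right (a joint): The same latch at the -y end of the well.
- ledge_edge (a point): Middle of the free edge of the blue ledge at deck level, on the robot's side of the deck (feeder frame -66.5, 0, 120 mm). The ledge overhangs the deck by 9.5 mm towards the well (x -76, a back wall, to -66.5 mm), its underside 8 mm and its top 13 mm above the deck; 116 mm between its end cheeks (y -58 to +58 mm).
- cover_catch (a joint): Red sprung catch nose, 24 mm wide, at the deck's far edge (feeder y = 0): sloped top up to 15 mm above the deck, underside 5.5 mm above it; its nose reaches back to feeder x = +71.5 mm from white cheeks 15 mm high that begin at x = +76. 0 = home, grows as the cover pushes it away from the robot (m); about 5 N down on the cover's edge snaps it.
- cover: Loose dark cover, 150 x 150 x 4 mm, 100 g, lying grip up; origin at the centre of its underside, x from the lip to the opposite edge. Main plate x -63 to +75, y -75 to +75 mm; yellow lip in the same plane, 100 mm wide, x -75 to -63. Grey grip rib at x = +10: 14 mm thick (x), 80 long (y), z 4 to 34 mm. Fitted, it lies flat on the deck, axes along the feeder's, origin over the well centre.
- cover_lip (a point): Middle of the lip's free edge at the underside of the cover (cover frame -75, 0, 0 mm).
- block_a: Clear unused cuvette block with a white frame of 2 x 8 open cells: 108 mm long (x), 28 mm wide (y), 34 mm high, 60 g; origin at the centre of its underside, z up. It goes into the well with its length along the feeder's y, either end first.
- block_b: Second clear unused cuvette block, the same as block_a; either may go in first.
- block_a_top (a point): Centre of the top of block_a (34 mm above its origin).
- block_b_top (a point): Centre of the top of block_b.
- used_block: Used cuvette block of the same size, its top sealed with green film; stays where it is.
- flask_large: Stoppered green volumetric flask, 104 mm diameter, 245 mm high; origin under its centre; stays.
- flask_small: Stoppered green volumetric flask, 82 mm diameter, 205 mm high; stays.
- bottle_a: Blue-green bottle with a blue cap, 86 mm diameter, 165 mm high; stays.
- bottle_b: Amber bottle with a blue cap, 70 mm diameter, 135 mm high; stays.
- petri_stack: Stack of four clear dishes, 92 mm diameter, 60 mm high; stays.
There are look-alikes about, which are no part of the job. Of the things like the cover, leave any that is purple; of the rest the smaller one is meant.

How it is judged:
On the way, in this order (a step that is already met when the one before it is completed fails the run):
1. a first clear block is held down in the well by the latches, let go (((z of block_a_top in the frame of feeder between 0.101 and 0.1065 m and horizontal distance between block_a_top and well_mouth below 0.005 m and angle between block_a's own z axis and vertical below 0.08 rad and contact force between the fingers and block_a below 0.3 N) or (z of block_b_top in the frame of feeder between 0.101 and 0.1065 m and horizontal distance between block_b_top and well_mouth below 0.005 m and angle between block_b's own z axis and vertical below 0.08 rad and contact force between the fingers and block_b below 0.3 N))), for 0.2 s.
2. the second clear block is latched on top of the first, both let go (((z of block_a_top in the frame of feeder between 0.101 and 0.1065 m and horizontal distance between each of block_a_top, block_b_top and well_mouth below 0.005 m and angle between each of block_a, block_b's own z axis and vertical below 0.08 rad and z of block_b_top in the frame of feeder between 0.067 and 0.0725 m and contact force between the fingers and block_a below 0.3 N and contact force between the fingers and block_b below 0.3 N) or (z of block_b_top in the frame of feeder between 0.101 and 0.1065 m and horizontal distance between each of block_b_top, block_a_top and well_mouth below 0.005 m and angle between each of block_b, block_a's own z axis and vertical below 0.08 rad and z of block_a_top in the frame of feeder between 0.067 and 0.0725 m and contact force between the fingers and block_a below 0.3 N and contact force between the fingers and block_b below 0.3 N))), for 0.2 s.
3. the cover's lip is under the ledge while its other edge is still raised (x of cover_lip in the frame of feeder between -0.08 and -0.0685 m and z of cover_lip in the frame of feeder between 0.117 and 0.1265 m and y of cover_lip in the frame of feeder between -0.012 and 0.012 m and angle between cover's own z axis and vertical above 0.06 rad and angle between the y axis of cover and the y axis of feeder, either way round below 0.1 rad), for 0.05 s.
At the end, for the whole second after the job is handed in: Clear blocks upright in the well, 5 mm off centre at most: upper one's top 13.5 to 19 mm below the deck, the other's 34 mm lower. Cover flat on the deck (0.03 rad), square (0.08 rad), lip at least 2 mm under the ledge, 12 mm off its middle at most, catch home over the far edge. All let go, at rest (((z of block_a_top in the frame of feeder between 0.101 and 0.1065 m and horizontal distance between each of block_a_top, block_b_top and well_mouth below 0.005 m and angle between each of block_a, block_b's own z axis and vertical below 0.08 rad and z of block_b_top in the frame of feeder between 0.067 and 0.0725 m and contact force between the fingers and block_a below 0.3 N and contact force between the fingers and block_b below 0.3 N) or (z of block_b_top in the frame of feeder between 0.101 and 0.1065 m and horizontal distance between each of block_b_top, block_a_top and well_mouth below 0.005 m and angle between each of block_b, block_a's own z axis and vertical below 0.08 rad and z of block_a_top in the frame of feeder between 0.067 and 0.0725 m and contact force between the fingers and block_a below 0.3 N and contact force between the fingers and block_b below 0.3 N)) and x of cover_lip in the frame of feeder between -0.08 and -0.0685 m and z of cover_lip in the frame of feeder between 0.117 and 0.1265 m and y of cover_lip in the frame of feeder between -0.012 and 0.012 m and angle between cover's own z axis and vertical below 0.03 rad and angle between the y axis of cover and the y axis of feeder, either way round below 0.08 rad and value of joint cover_catch below 0.0025 m and z of cover in the frame of feeder below 0.1235 m and linear speed of each of block_a, block_b, cover below 0.02 m/s); the robot touches nothing.
It fails at once if the used block is moved more than 30 mm or tipped (distance of used_block from where it was at the start of the episode above 0.03 m or angle between used_block's own z axis and vertical above 0.35 rad).
It fails at once if a flask is moved more than 30 mm or tipped (distance of any of flask_large, flask_small from where it was at the start of the episode above 0.03 m or angle between any of flask_large, flask_small's own z axis and vertical above 0.35 rad).
It fails at once if a bottle is moved more than 30 mm or tipped (distance of any of bottle_a, bottle_b from where it was at the start of the episode above 0.03 m or angle between any of bottle_a, bottle_b's own z axis and vertical above 0.35 rad).
It fails at once if the dishes are moved more than 30 mm or tipped (distance of petri_stack from where it was at the start of the episode above 0.03 m or angle between petri_stack's own z axis and vertical above 0.35 rad).
It also fails if it takes over 72 s, if anything falls off the work surface, if the arm or the gripper's body presses on something with over 40 N, if the wrist force passes 120 N, or if a joint passes its speed limit or range.

## Working session

There is one attempt and no reset: what is moved stays moved. The work goes in short steps, Python scripts to look and compute and a tool call to move; the robot and the scene stay as the last step left them, time stands still between calls to the robot, and variables do not carry over. Pictures are saved under pics/ and viewed, and the job is handed in when it is done.

Besides the shell and the picture viewer there is one more tool, called as name(argument=value, ...), one argument or row to a line, values as JSON. arm_command: Moves the arm, as the interface text tells. Its arguments: {"type":"object","properties":{"targets":{"type":"array","items":{"type":"object","properties":{"fingers":{"type":"number"},"dx":{"type":"number"},"dy":{"type":"number"},"dz":{"type":"number"},"ax":{"type":"number"},"ay":{"type":"number"},"az":{"type":"number"}}}},"squeeze":{"type":"number"}},"required":["targets"]}

```bash
ls -la; mkdir -p pics
cat > h.py <<'E'
import numpy as np, cv2, pickle
from rig import manip, eyes, nets
def cap(name, tag):
    p=eyes.capture(name)
    cv2.imwrite(f'pics/{tag}.png', cv2.cvtColor(p['frame'],cv2.COLOR_RGB2BGR))
    pickle.dump(p,open(f'pics/{tag}.pkl','wb'))
    return p
def load(tag): return pickle.load(open(f'pics/{tag}.pkl','rb'))
def ray(p,rc):
    K=np.array(p['mtx']);k=p['k1']
    x=np.array([[[ (rc[1]),(rc[0])]]],float)
    u=cv2.undistortPoints(x,K,np.array([k,0,0,0,0.]))[0,0]
    T=np.array(p['world_to_cam']);R=T[:3,:3];t=T[:3,3]
    return -R.T@t, R.T@np.array([u[0],u[1],1.])
def onz(p,rc,z):
    c,d=ray(p,rc); return c+d*(z-c[2])/d[2]
def proj(p,P):
    T=np.array(p['world_to_cam']);P=np.atleast_2d(np.array(P,float))
    rv=cv2.Rodrigues(T[:3,:3])[0]
    q=cv2.projectPoints(P.reshape(-1,1,3),rv,T[:3,3],np.array(p['mtx']),np.array([p['k1'],0,0,0,0.]))[0].reshape(-1,2)
    return q[:,::-1]
E
python3 - <<'E'
from h import *
for n in ['side','top','wrist']:
    p=cap(n,n+'0'); c,_=ray(p,[210,280]); print(n,c.round(3),p['mtx'][0],p['k1'])
s=manip.sense(); print(s)
E
```

```text
total 12
drwxr-xr-x  3 agent agent 4096 Dec  7 15:46 .
drwxr-xr-x 23 root  root  4096 Dec  7 15:46 ..
drwxr-xr-x  2 agent agent 4096 Dec  7 15:46 pics
side [-0.048 -1.321  0.837] [533.55598344   0.         272.40055796] -0.00629589489532136
top [ 0.39  -0.124  1.723] [526.79249044   0.         275.99120434] 0.052929576130355295
wrist [0.269 0.54  0.373] [292.75151375   0.         282.01061999] -0.053743488838750735
{'time_s': 0.15, 'joint_pos': array([ 1.55275331e+00,  4.07118635e-02,  8.40821442e-02, -3.56836998e-04,
       -1.61553670e+00, -3.33697965e-01]), 'dq': array([-0.00057694, -0.00112518,  0.00333774,  0.00226082, -0.00044342,
       -0.00013486]), 'joint_torque': array([-2.10639868e-03, -3.68616879e+01,  3.47692537e+01,  6.93624750e+00,
       -4.40255099e-03, -8.08051396e-06]), 'tool_pos': array([0.20655705, 0.56300912, 0.20030584]), 'orientation': array([[ 9.38779747e-01, -3.44517694e-01, -3.81141161e-04],
       [-3.44517886e-01, -9.38778764e-01, -1.36343884e-03],
       [ 1.11921576e-04,  1.41127871e-03, -9.99998998e-01]]), 'contact_force': array([ 0.22047578, -0.57110294, -0.14799391]), 'ft_torque': array([-0.02097024, -0.00495201,  0.03874815]), 'grip_width': 1.0041547111603575}
```

View pics/side0.png

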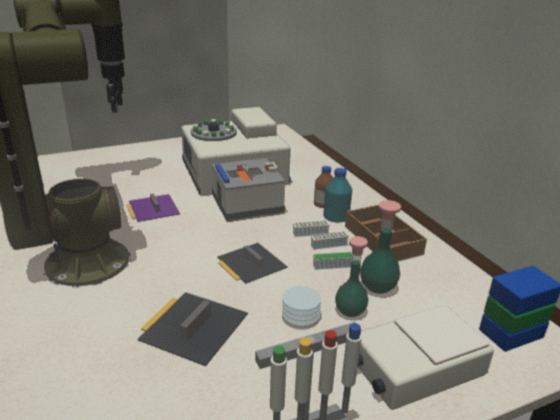

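View pics/top0.png

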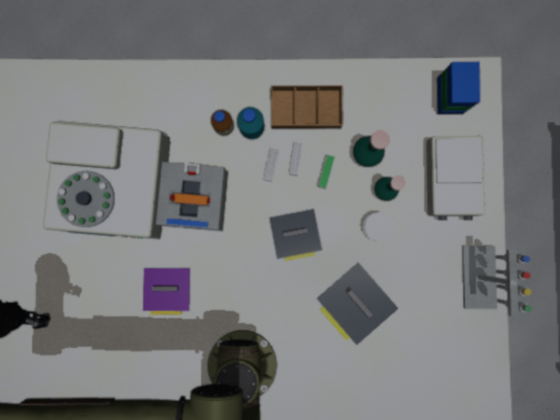

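View pics/wrist0.png

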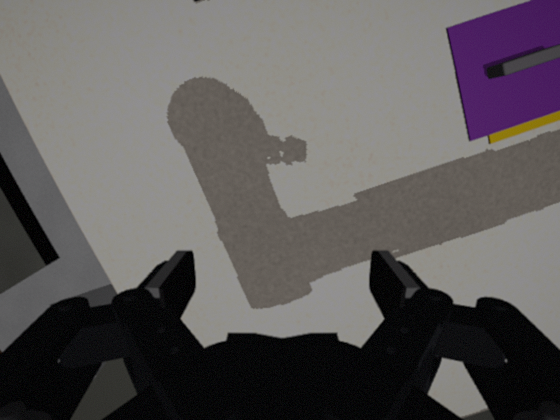

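Run:
```python
from h import *
p=cap('top','top1')
for t in ['feeder','cover','block_a','used_block','flask_large','flask_small','bottle_a','bottle_b','petri_stack','follower','cover_catch','latch_left','latch_right']:
    r=nets.trace(p,t)
    for d in r[:4]:
        m=d['mask'].astype(np.uint8); ys,xs=np.nonzero(m)
        if len(xs)<5: continue
        rect=cv2.minAreaRect(np.c_[xs,ys].astype(np.float32))
        print(t,round(d['confidence'],2),np.round(d['pixel'],1),len(xs),[np.round(v,1) for v in rect], onz(p,d['pixel'],0).round(3))
f=p['frame']; 
a=cv2.resize(f[140:250,140:240],None,fx=6,fy=5.4,interpolation=cv2.INTER_CUBIC)
a=cv2.resize(f[150:245,150:245],(760,760)[:2],interpolation=cv2.INTER_CUBIC)
a=cv2.resize(a,(600,600))
b=cv2.resize(f[130:270,250:350],(430,600),interpolation=cv2.INTER_CUBIC)
cv2.imwrite('pics/c1.png',a[:,:,::-1]);cv2.imwrite('pics/c2.png',b[:,:,::-1])
print(manip.sense()['time_s'])
```

```text
feeder 0.93 [185.  124.2] 17144 [array([135.5, 182.2]), array([183. , 111.9]), np.float64(4.8)] [0.578 0.386 0.   ]
cover 0.84 [235.2 296.2] 2075 [array([295.5, 235.3]), array([46.8, 46.9]), np.float64(79.2)] [ 0.412 -0.178  0.   ]
cover 0.6 [291.2 167.2] 2135 [array([166., 291.]), array([48., 46.]), np.float64(90.0)] [0.232 0.241 0.   ]
block_a 0.79 [162.7 268.7] 264 [array([270.4, 164. ]), array([ 8.5, 33.2]), np.float64(14.0)] [ 0.651 -0.088  0.   ]
block_a 0.7 [158.8 298.2] 303 [array([296.2, 158. ]), array([ 9.4, 35.3]), np.float64(11.3)] [ 0.663 -0.185  0.   ]
flask_large 0.9 [146.7 369. ] 973 [array([371.8, 147.2]), array([31.1, 40.3]), np.float64(45.0)] [ 0.702 -0.418  0.   ]
flask_large 0.25 [185.5 120.5] 17051 [array([135.2, 181.9]), array([182.2, 111.5]), np.float64(4.3)] [0.576 0.398 0.   ]
flask_small 0.62 [185.5 388. ] 600 [array([388.3, 185.6]), array([25. , 30.5]), np.float64(38.7)] [ 0.574 -0.479  0.   ]
bottle_a 0.69 [123.2 221.2] 477 [array([221.8, 122.8]), array([26.2, 21.2]), np.float64(45.0)] [0.782 0.069 0.   ]
bottle_a 0.67 [121.9 249.2] 768 [array([250.3, 122
[... 430 characters left out ...]
43 [183.6 126.1] 17079 [array([135.3, 181.9]), array([182.2, 111.7]), np.float64(4.2)] [0.583 0.379 0.   ]
petri_stack 0.71 [224.6 379.3] 705 [array([378. , 227.5]), array([27., 30.]), np.float64(90.0)] [ 0.446 -0.449  0.   ]
petri_stack 0.6 [121.3 220.1] 504 [array([221.5, 122. ]), array([26.4, 22.4]), np.float64(63.4)] [0.789 0.072 0.   ]
follower 0.65 [198.8 188.1] 292 [array([189.9, 199.1]), array([32.4,  8.9]), np.float64(4.4)] [0.532 0.176 0.   ]
follower 0.23 [184.2 125.4] 16965 [array([135.2, 181.8]), array([181.6, 111.6]), np.float64(4.2)] [0.581 0.382 0.   ]
cover_catch 0.65 [186.  123.9] 17051 [array([135. , 182.5]), array([182.3, 110.8]), np.float64(4.7)] [0.575 0.386 0.   ]
0.85
```

View pics/c1.png

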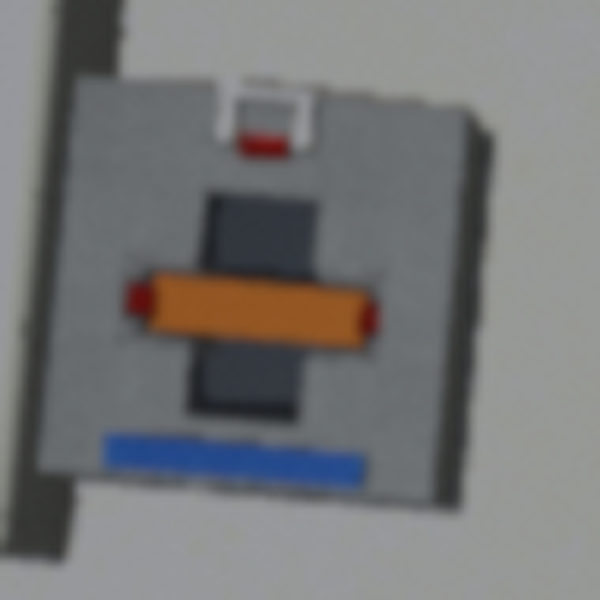

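View pics/c2.png

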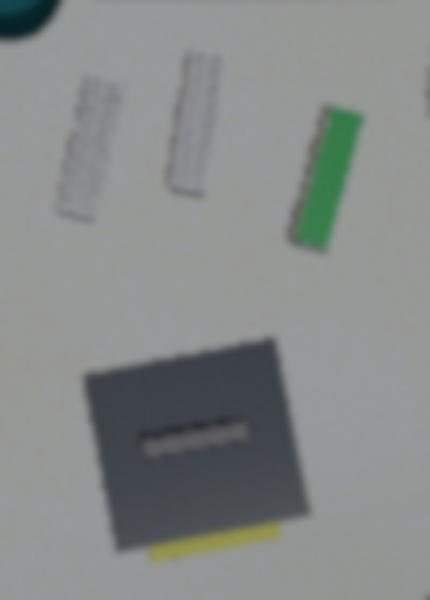

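```bash
cat > m1.py <<'E'
from h import *
from scipy.optimize import least_squares
def fit(p,loc,px,z0,x0):
    loc=np.array(loc,float);px=np.array(px,float)
    def f(v):
        c,s=np.cos(v[2]),np.sin(v[2]); P=np.c_[loc[:,0]*c-loc[:,1]*s+v[0],loc[:,0]*s+loc[:,1]*c+v[1],loc[:,2]+z0]
        return (proj(p,P)-px).ravel()
    r=least_squares(f,x0); return r.x,np.abs(r.fun).reshape(-1,2).round(1)
E
python3 - <<'E'
from m1 import *
p=load('top1')
def c1(u,v): return [(v+.5)*95/600-.5+150,(u+.5)*95/600-.5+150]
def c2(u,v): return [(v+.5)*140/600-.5+130,(u+.5)*100/430-.5+250]
x,e=fit(p,[[.105,.095,.12],[.105,-.095,.12],[-.087,-.095,.12],[-.087,.095,.12]],[c1(76,75),c1(470,108),c1(437,505),c1(38,468)],0,[.55,.17,0])
print('feeder deck',x.round(4),e.tolist())
F=x
# bays: corner points x +-55,y+-28
x,e=fit(p,[[.055,.028,.12],[.055,-.028,.12],[-.055,-.028,.12],[-.055,.028,.12]],[c1(208,193),c1(317,200),c1(297,421),c1(185,411)],0,F)
print('bays',x.round(4),e.tolist())
x,e=fit(p,[[-.0665,.058,.133],[-.0665,-.058,.133]],[c1(105,434),c1(366,452)],0,F)
print('ledge',x.round(4),e.tolist())
x,e=fit(p,[[.075,.075,.004],[.075,-.075,.004],[-.063,-.075,.004],[-.063,.075,.004],[-.075,.05,.004],[-.075,-.05,.004]],[c2(85,375),c2(275,340),c2(310,515),c2(117,551),c2(152,561),c2(281,538)],0,[.41,-.17,.17])
print('cover',x.round(4),e.tolist())
for n,c in dict(L=[(85,75),(127,85),(93,222),(60,213)],R=[(187,50),(222,58),(203,196),(172,192)],G=[(326,105),(363,113),(326,250),(290,240)]).items():
    z=.034
    l=.054;w=.014
    x,e=fit(p,[[l,w,z],[l,-w,z],[-l,-w,z],[-l,w,z]],[c2(*q) for q in c],0,[.6,-.1,-.2])
    print(n,x.round(4),e.tolist())
E
```

```text
feeder deck [ 0.5242  0.1503 -0.0865] [[0.0, 0.4], [0.0, 0.1], [0.3, 0.6], [0.3, 0.3]]
bays [ 0.5247  0.1513 -0.088 ] [[0.8, 0.5], [0.3, 0.5], [0.5, 0.3], [0.5, 0.3]]
ledge [ 0.5242  0.1516 -0.0708] [[0.1, 1.5], [0.1, 1.5]]
cover [ 0.412 -0.176  0.182] [[0.3, 0.5], [0.5, 0.4], [0.3, 0.3], [0.3, 0.2], [0.2, 0.1], [0.0, 0.1]]
L [ 0.6404 -0.0958 -0.2138] [[0.0, 0.7], [0.5, 0.6], [0.1, 0.3], [0.4, 0.5]]
R [ 0.6589 -0.1744 -0.1269] [[0.2, 0.2], [0.6, 0.3], [0.2, 0.6], [0.1, 0.8]]
G [ 0.6184 -0.2718 -0.2649] [[0.4, 0.1], [0.1, 0.1], [0.2, 0.0], [0.3, 0.1]]
```

```bash
cat >> h.py <<'E'
def go(pos,yaw,base=None,tilt=0):
    """print the shift from current (measured) pose to world pos, tool down with tool x at yaw; tilt: extra deg about tool x"""
    from scipy.spatial.transform import Rotation as Ro
    s=manip.sense(); p=s['tool_pos'];R=s['orientation']
    c,s_=np.cos(yaw),np.sin(yaw)
    G=np.array([[c,s_,0],[s_,-c,0],[0,0,-1.]])@Ro.from_rotvec([np.radians(tilt),0,0]).as_matrix()
    d=R.T@(np.array(pos)-p); a=Ro.from_matrix(R.T@G).as_rotvec(degrees=True)
    print('t',round(s['time_s'],2),'tcp',p.round(4),'yaw',round(float(np.arctan2(R[1,0],R[0,0])),4),'F',s['contact_force'].round(2),'j',s['joint_pos'].round(2),'g',round(s['grip_width'],3))
    print(' dx %.4f dy %.4f dz %.4f  ax %.2f ay %.2f az %.2f'%(*d,*a), 'rows>=',int(np.ceil(max(np.linalg.norm(d)/.0417,np.linalg.norm(a)/7.16))))
E
python3 - <<'E'
from h import *
go([.56,-.13,.30],-.17)
E
```

```text
t 0.85 tcp [0.2067 0.5632 0.2011] yaw -0.3518 F [ 0.03 -0.44 -0.16] j [ 1.55  0.04  0.08 -0.   -1.62 -0.33] g 0.999
 dx 0.5705 dy 0.5291 dz -0.0989  ax 0.00 ay -0.00 az -10.41 rows>= 19
```

arm_command(
  targets=[
    {"dz": -0.04, "fingers": 0.06},
    {"dz": -0.08, "fingers": 0.06},
    {"dz": -0.11, "fingers": 0.06},
    {"dx": 0.57, "dy": 0.53, "dz": -0.11, "az": -10.4, "fingers": 0.06},
    {"dx": 0.57, "dy": 0.53, "dz": -0.11, "az": -10.4, "fingers": 0.06},
    {"dx": 0.57, "dy": 0.53, "dz": -0.11, "az": -10.4, "fingers": 0.06},
    {"dx": 0.57, "dy": 0.53, "dz": -0.11, "az": -10.4, "fingers": 0.06},
    {"dx": 0.57, "dy": 0.53, "dz": -0.11, "az": -10.4, "fingers": 0.06},
    {"dx": 0.57, "dy": 0.53, "dz": -0.11, "az": -10.4, "fingers": 0.06},
    {"dx": 0.57, "dy": 0.53, "dz": -0.11, "az": -10.4, "fingers": 0.06},
    {"dx": 0.57, "dy": 0.53, "dz": -0.11, "az": -10.4, "fingers": 0.06},
    {"dx": 0.57, "dy": 0.53, "dz": -0.11, "az": -10.4, "fingers": 0.06},
    {"dx": 0.57, "dy": 0.53, "dz": -0.11, "az": -10.4, "fingers": 0.06},
    {"dx": 0.57, "dy": 0.53, "dz": -0.11, "az": -10.4, "fingers": 0.06},
    {"dx": 0.57, "dy": 0.53, "dz": -0.11, "az": -10.4, "fingers": 0.06},
    {"dx": 0.57, "dy": 0.53, "dz": -0.11, "az": -10.4, "fingers": 0.06},
    {"dx": 0.57, "dy": 0.53, "dz": -0.11, "az": -10.4, "fingers": 0.06},
    {"dx": 0.57, "dy": 0.53, "dz": -0.11, "az": -10.4, "fingers": 0.06},
    {"dx": 0.57, "dy": 0.53, "dz": -0.11, "az": -10.4, "fingers": 0.06},
    {"dx": 0.57, "dy": 0.53, "dz": -0.11, "az": -10.4, "fingers": 0.06},
  ],
)

```text
schema error: expected keys fingers, dx, dy, dz, ax, ay, az
```

arm_command(
  targets=[
    {"dx": 0, "dy": 0, "dz": -0.04, "ax": 0, "ay": 0, "az": 0, "fingers": 0.06},
    {"dx": 0, "dy": 0, "dz": -0.08, "ax": 0, "ay": 0, "az": 0, "fingers": 0.06},
    {"dx": 0, "dy": 0, "dz": -0.11, "ax": 0, "ay": 0, "az": 0, "fingers": 0.06},
    {"dx": 0.57, "dy": 0.53, "dz": -0.11, "ax": 0, "ay": 0, "az": -10.4, "fingers": 0.06},
    {"dx": 0.57, "dy": 0.53, "dz": -0.11, "ax": 0, "ay": 0, "az": -10.4, "fingers": 0.06},
    {"dx": 0.57, "dy": 0.53, "dz": -0.11, "ax": 0, "ay": 0, "az": -10.4, "fingers": 0.06},
    {"dx": 0.57, "dy": 0.53, "dz": -0.11, "ax": 0, "ay": 0, "az": -10.4, "fingers": 0.06},
    {"dx": 0.57, "dy": 0.53, "dz": -0.11, "ax": 0, "ay": 0, "az": -10.4, "fingers": 0.06},
    {"dx": 0.57, "dy": 0.53, "dz": -0.11, "ax": 0, "ay": 0, "az": -10.4, "fingers": 0.06},
    {"dx": 0.57, "dy": 0.53, "dz": -0.11, "ax": 0, "ay": 0, "az": -10.4, "fingers": 0.06},
    {"dx": 0.57, "dy": 0.53, "dz": -0.11, "ax": 0, "ay": 0, "az": -10.4, "fingers": 0.06},
    {"dx": 0.57, "dy": 0.53, "dz": -0.11, "ax": 0, "ay": 0, "az": -10.4, "fingers": 0.06},
    {"dx": 0.57, "dy": 0.53, "dz": -0.11, "ax": 0, "ay": 0, "az": -10.4, "fingers": 0.06},
    {"dx": 0.57, "dy": 0.53, "dz": -0.11, "ax": 0, "ay": 0, "az": -10.4, "fingers": 0.06},
    {"dx": 0.57, "dy": 0.53, "dz": -0.11, "ax": 0, "ay": 0, "az": -10.4, "fingers": 0.06},
    {"dx": 0.57, "dy": 0.53, "dz": -0.11, "ax": 0, "ay": 0, "az": -10.4, "fingers": 0.06},
    {"dx": 0.57, "dy": 0.53, "dz": -0.11, "ax": 0, "ay": 0, "az": -10.4, "fingers": 0.06},
    {"dx": 0.57, "dy": 0.53, "dz": -0.11, "ax": 0, "ay": 0, "az": -10.4, "fingers": 0.06},
    {"dx": 0.57, "dy": 0.53, "dz": -0.11, "ax": 0, "ay": 0, "az": -10.4, "fingers": 0.06},
    {"dx": 0.57, "dy": 0.53, "dz": -0.11, "ax": 0, "ay": 0, "az": -10.4, "fingers": 0.06},
  ],
)

```text
time_s: 2.52
tool_pos: [0.5279, -0.0706, 0.3114]
orientation: [[0.986, -0.17, 0.001], [-0.17, -0.986, 0.0], [0.001, -0.0, -1.0]]
contact_force: [0.4, 2.3, 0.9]
grip_width: 0.698
```

Run:
```python
from h import *
go([.56,-.13,.30],-.17)
p=cap('wrist','w1')
f=cv2.resize(p['frame'],(800,600),interpolation=cv2.INTER_CUBIC); cv2.imwrite('pics/w1b.png',f[:,:,::-1])
p=cap('side','s1')
```

```text
t 2.52 tcp [ 0.5279 -0.0706  0.3114] yaw -0.1705 F [0.4  2.29 0.86] j [ 0.25 -0.1   0.15  0.   -1.82  1.16] g 0.698
 dx 0.0417 dy 0.0531 dz 0.0114  ax -0.01 ay -0.04 az -0.03 rows>= 2
```

View pics/w1b.png

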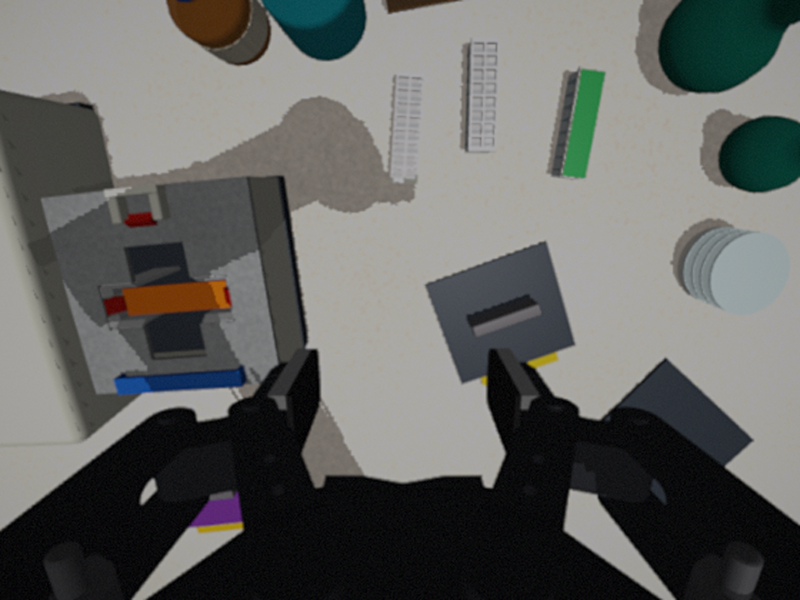

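Run:
```python
from h import *
f=load('w1')['frame'][15:140,260:430]
cv2.imwrite('pics/w1c.png',cv2.resize(f,None,fx=4.7,fy=4.7,interpolation=cv2.INTER_CUBIC)[:,:,::-1])
f=load('s1')['frame'][200:280,270:370]
cv2.imwrite('pics/s1c.png',cv2.resize(f,None,fx=7,fy=7,interpolation=cv2.INTER_CUBIC)[:,:,::-1])
```

```text
(no output)
```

View pics/w1c.png

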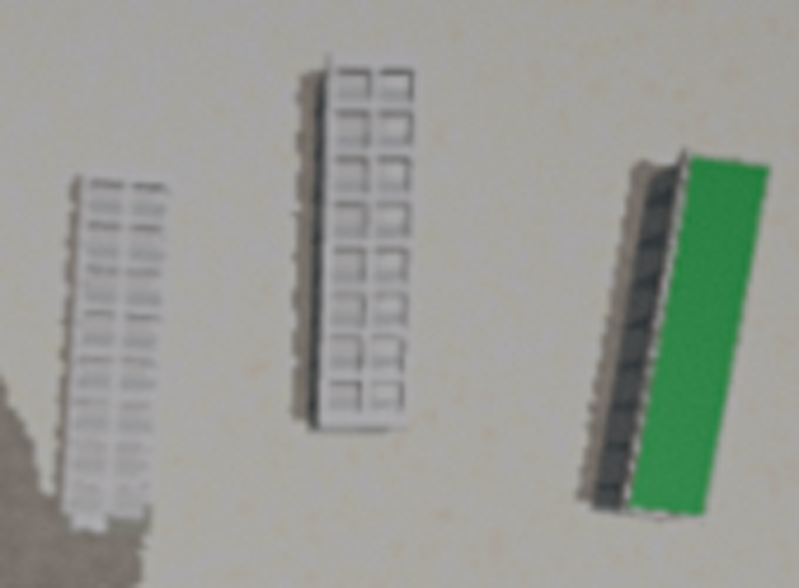

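View pics/s1c.png

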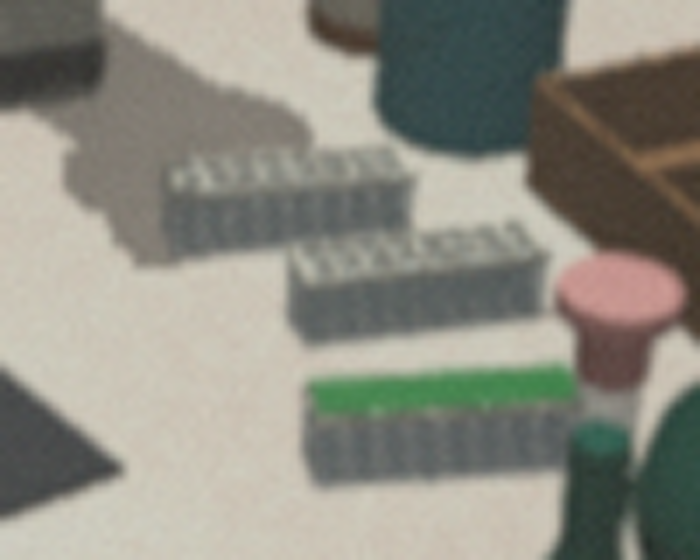

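Run:
```python
from m1 import *
p=load('w1')
def c(u,v): return [(v+.5)/4.7-.5+15,(u+.5)/4.7-.5+260]
l=.054;w=.014;z=.034
for n,q in dict(L=[(80,176),(169,183),(150,520),(62,515)],R=[(328,58),(415,66),(404,428),(321,428)],G=[(686,153),(770,166),(704,516),(627,510)]).items():
    print(n,*fit(p,[[l,w,z],[l,-w,z],[-l,-w,z],[-l,w,z]],[c(*a) for a in q],0,[.6,-.1,-.2]))
def b(u,v): return [(v+.5)*.7-.5,(u+.5)*.7-.5]
print('deck',*fit(p,[[.105,.095,.12],[.105,-.095,.12],[-.087,.095,.12]],[b(42,198),b(248,176),b(95,394)],0,[.52,.15,-.09]))
print('ledge',*fit(p,[[-.0665,.058,.133],[-.0665,-.058,.133]],[b(116,377),b(244,368)],0,[.52,.15,-.09]))
print('bays',*fit(p,[[.055,.028,.12],[.055,-.028,.12]],[b(124,249),b(183,242)],0,[.52,.15,-.09]))
print('cover',*fit(p,[[.075,.075,.004],[.075,-.075,.004],[-.063,-.075,.004],[-.063,.075,.004]],[b(426,285),b(546,241),b(575,344),b(462,384)],0,[.41,-.17,.17]))
```

```text
L [ 0.64571373 -0.09380439 -0.22682362] [[2.9 0.2]
 [3.1 0.6]
 [3.3 0.2]
 [3.3 0.2]]
R [ 0.66283482 -0.17454997 -0.15983413] [[0.3 0.6]
 [1.9 0.9]
 [1.2 0.5]
 [1.3 0.8]]
G [ 0.62064814 -0.27286086 -0.26577792] [[0.8 0.4]
 [1.  0.7]
 [1.4 0.7]
 [0.6 1. ]]
deck [ 0.52570129  0.15143969 -0.09552559] [[0.3 0.4]
 [0.5 0.2]
 [0.3 0.6]]
ledge [ 0.52800526  0.14597932 -0.09779668] [[0.9 3.4]
 [0.6 3.2]]
bays [ 0.52451026  0.15013112 -0.06573572] [[0. 0.]
 [0. 0.]]
cover [ 0.41444191 -0.17503039  0.19108622] [[0.1 0.9]
 [0.4 0.4]
 [0.5 0.8]
 [0.1 0.2]]
```

Run:
```python
from h import *
go([.59,-.095,.16],-.214)
```

```text
t 2.62 tcp [ 0.5284 -0.073   0.3093] yaw -0.177 F [ 0.27  1.41 -1.32] j [ 0.24 -0.09  0.15  0.   -1.82  1.15] g 0.701
 dx 0.0650 dy 0.0105 dz 0.1491  ax 0.12 ay 0.18 az 2.12 rows>= 4
```

arm_command(
  targets=[
    {"dx": 0.065, "dy": 0.01, "dz": 0.149, "ax": 0, "ay": 0, "az": 2, "fingers": 0.055},
    {"dx": 0.065, "dy": 0.01, "dz": 0.149, "ax": 0, "ay": 0, "az": 2, "fingers": 0.055},
    {"dx": 0.065, "dy": 0.01, "dz": 0.149, "ax": 0, "ay": 0, "az": 2, "fingers": 0.055},
    {"dx": 0.065, "dy": 0.01, "dz": 0.149, "ax": 0, "ay": 0, "az": 2, "fingers": 0.055},
    {"dx": 0.065, "dy": 0.01, "dz": 0.149, "ax": 0, "ay": 0, "az": 2, "fingers": 0.055},
    {"dx": 0.065, "dy": 0.01, "dz": 0.149, "ax": 0, "ay": 0, "az": 2, "fingers": 0.055},
    {"dx": 0.065, "dy": 0.01, "dz": 0.149, "ax": 0, "ay": 0, "az": 2, "fingers": 0.055},
  ],
)

```text
time_s: 3.2
tool_pos: [0.5903, -0.0892, 0.1642]
orientation: [[0.979, -0.203, 0.002], [-0.203, -0.979, -0.001], [0.002, 0.0, -1.0]]
contact_force: [-0.4, 0.4, 0.5]
grip_width: 0.646
```

Run:
```python
from h import *
p=cap('wrist','w2')
go([.59,-.095,.16],-.214)
f=cv2.resize(p['frame'],(800,600),interpolation=cv2.INTER_CUBIC); cv2.imwrite('pics/w2b.png',f[:,:,::-1])
```

```text
t 3.25 tcp [ 0.5907 -0.0891  0.1652] yaw -0.2047 F [-1.09 -0.27 -0.29] j [ 0.19  0.03  0.01  0.   -1.55  1.18] g 0.644
 dx 0.0005 dy 0.0060 dz 0.0052  ax -0.02 ay -0.24 az 0.53 rows>= 1
```

View pics/w2b.png

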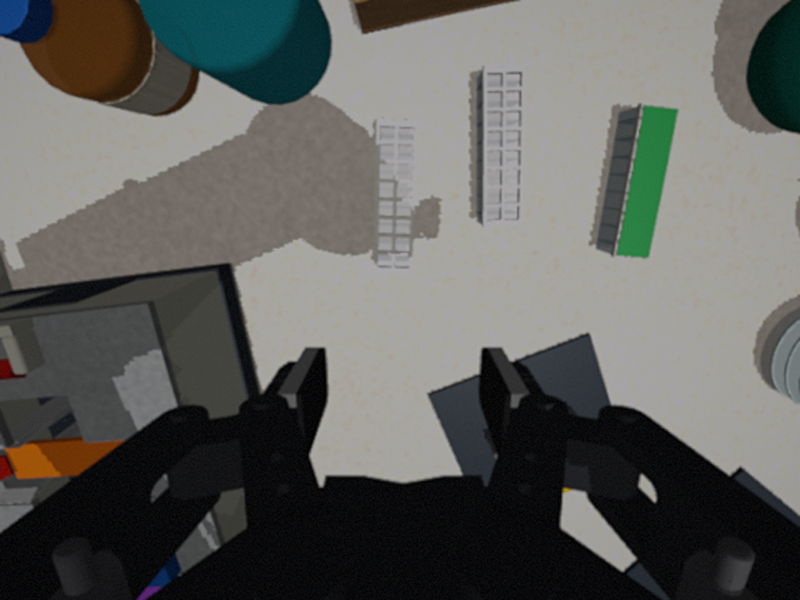

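Run:
```python
from m1 import *
p=load('w2')
f=p['frame'][70:200,240:380]
cv2.imwrite('pics/w2c.png',cv2.resize(f,None,fx=4.5,fy=4.5,interpolation=cv2.INTER_CUBIC)[:,:,::-1])
def b(u,v): return [(v+.5)*.7-.5,(u+.5)*.7-.5]
l=.054;w=.014;z=.034
for n,q in dict(L=[(376,118),(415,121),(410,269),(376,269)],R=[(484,68),(522,72),(519,222),(482,223)],G=[(640,104),(677,108),(648,257),(617,255)]).items():
    print(n,*fit(p,[[l,w,z],[l,-w,z],[-l,-w,z],[-l,w,z]],[b(*a) for a in q],0,[.6,-.1,-.2]))
for t in ['block_a']:
  for d in nets.trace(eyes.capture('wrist'),t):
    ys,xs=np.nonzero(d['mask']); print(d['confidence'],d['pixel'],cv2.minAreaRect(np.c_[xs,ys].astype(np.float32)), onz(p,d['pixel'],.034))
```

```text
L [ 0.64674725 -0.09460803 -0.22791328] [[1.3 0.7]
 [2.7 0.9]
 [2.6 1.2]
 [2.  1.5]]
R [ 0.66371175 -0.17442119 -0.17209782] [[1.5 1.2]
 [4.9 1.5]
 [3.7 0.4]
 [3.8 0.7]]
G [ 0.6209103  -0.27283301 -0.25423665] [[1.2 0.3]
 [1.6 0.8]
 [1.7 1.6]
 [1.6 1.9]]
0.93 [103.7, 349.4] ((350.0, 102.0), (114.0, 34.0), 90.0) [ 0.66486904 -0.17276516  0.034     ]
0.58 [136.7, 275.7] ((276.5767822265625, 137.853271484375), (27.10646629333496, 108.14813995361328), 1.0609116554260254) [ 0.64818705 -0.09484408  0.034     ]
0.42 [49.7, 543.8] ((540.5, 46.5), (93.0, 37.0), 90.0) [ 0.68075614 -0.37418073  0.034     ]
```

View pics/w2c.png

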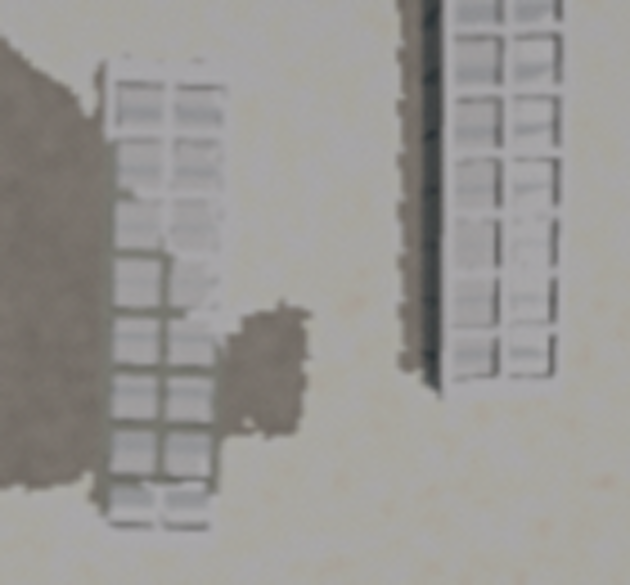

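Run:
```python
from h import *
go([.646,-.0945,.08],-.22)
go([.646,-.0945,.005],-.22)
```

```text
t 3.35 tcp [ 0.5907 -0.0889  0.1653] yaw -0.2047 F [-0.27  0.19  0.29] j [ 0.19  0.03  0.01  0.   -1.55  1.18] g 0.639
 dx 0.0549 dy -0.0057 dz 0.0856  ax -0.06 ay -0.27 az 0.88 rows>= 3
t 3.35 tcp [ 0.5907 -0.0889  0.1653] yaw -0.2047 F [-0.27  0.19  0.29] j [ 0.19  0.03  0.01  0.   -1.55  1.18] g 0.639
 dx 0.0546 dy -0.0056 dz 0.1606  ax -0.06 ay -0.27 az 0.88 rows>= 5
```

arm_command(
  targets=[
    {"dx": 0.055, "dy": -0.0057, "dz": 0.085, "ax": 0, "ay": -0.3, "az": 0.9, "fingers": 0.05},
    {"dx": 0.055, "dy": -0.0057, "dz": 0.085, "ax": 0, "ay": -0.3, "az": 0.9, "fingers": 0.05},
    {"dx": 0.055, "dy": -0.0057, "dz": 0.085, "ax": 0, "ay": -0.3, "az": 0.9, "fingers": 0.05},
    {"dx": 0.055, "dy": -0.0057, "dz": 0.085, "ax": 0, "ay": -0.3, "az": 0.9, "fingers": 0.05},
    {"dx": 0.0546, "dy": -0.0057, "dz": 0.11, "ax": 0, "ay": -0.3, "az": 0.9, "fingers": 0.05},
    {"dx": 0.0546, "dy": -0.0057, "dz": 0.135, "ax": 0, "ay": -0.3, "az": 0.9, "fingers": 0.05},
    {"dx": 0.0546, "dy": -0.0057, "dz": 0.152, "ax": 0, "ay": -0.3, "az": 0.9, "fingers": 0.05},
    {"dx": 0.0546, "dy": -0.0057, "dz": 0.16, "ax": 0, "ay": -0.3, "az": 0.9, "fingers": 0.05},
    {"dx": 0.0546, "dy": -0.0057, "dz": 0.16, "ax": 0, "ay": -0.3, "az": 0.9, "fingers": 0.05},
  ],
)

```text
time_s: 4.1
tool_pos: [0.6441, -0.0946, 0.0025]
orientation: [[0.976, -0.219, -0.005], [-0.219, -0.976, 0.001], [-0.005, 0.0, -1.0]]
contact_force: [-0.1, -0.1, -0.6]
grip_width: 0.586
```

Run:
```python
from h import *
p=cap('wrist','w3')
go([.646,-.0945,.005],-.22)
f=cv2.resize(p['frame'],(800,600),interpolation=cv2.INTER_CUBIC); cv2.imwrite('pics/w3b.png',f[:,:,::-1])
```

```text
t 4.15 tcp [ 0.6449 -0.0947  0.004 ] yaw -0.2204 F [-0.03  0.82  0.47] j [ 0.16  0.24 -0.05 -0.   -1.28  1.19] g 0.586
 dx 0.0010 dy -0.0004 dz -0.0010  ax 0.01 ay 0.19 az -0.03 rows>= 1
```

View pics/w3b.png

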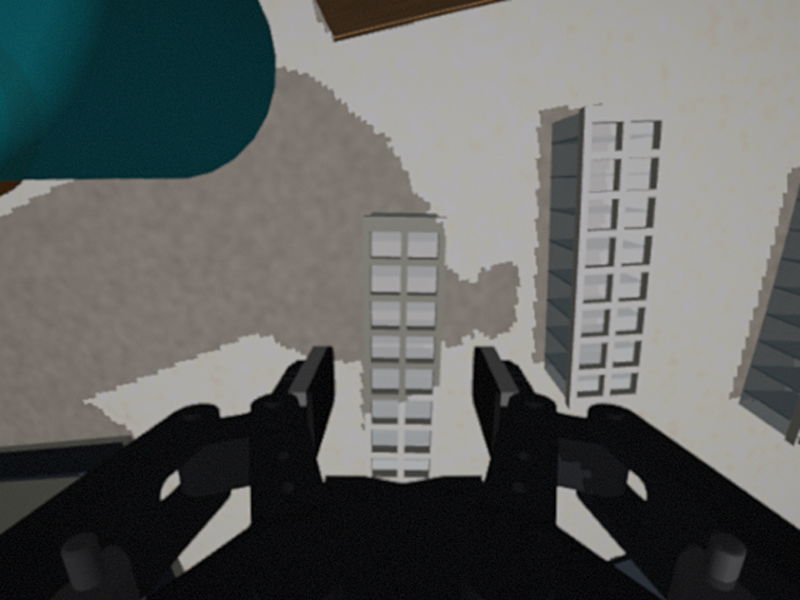

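Run:
```python
from m1 import *
p=load('w3')
def b(u,v): return [(v+.5)*.7-.5,(u+.5)*.7-.5]
a=onz(p,b(404,216),.034); print('far end mid',a, 'centre', a[:2]-.054*np.array([np.cos(-.22),np.sin(-.22)]))
for v in (263,299,331,364,394,422,456): print(v, ((onz(p,b(404,v),.034)-a)[:2]@[.976,-.218]).round(4))
for q in [(585,105),(662,120),(638,396),(572,404)]: print(onz(p,b(*q),.034))
print((proj(p,[[.645,-.0947,.034]])+.5)/.7)
```

```text
far end mid [ 0.69835871 -0.10707512  0.034     ] centre [ 0.64566025 -0.09529072]
263 -0.0159
299 -0.0286
331 -0.0405
364 -0.0534
394 -0.0656
422 -0.0776
456 -0.0929
[ 0.72010898 -0.17052694  0.034     ]
[ 0.71069318 -0.19487734  0.034     ]
[ 0.61324615 -0.17967029  0.034     ]
[ 0.61584075 -0.15420306  0.034     ]
[[368.03252563 403.24060141]]
```

arm_command(
  squeeze=70,
  targets=[
    {"dx": 0.001, "dy": 0, "dz": 0, "ax": 0, "ay": 0.2, "az": 0, "fingers": 0.01},
    {"dx": 0.001, "dy": 0, "dz": 0, "ax": 0, "ay": 0.2, "az": 0, "fingers": 0.01},
    {"dx": 0.001, "dy": 0, "dz": 0, "ax": 0, "ay": 0.2, "az": 0, "fingers": 0.01},
    {"dx": 0.001, "dy": 0, "dz": 0, "ax": 0, "ay": 0.2, "az": 0, "fingers": 0.01},
    {"dx": 0.001, "dy": 0, "dz": 0, "ax": 0, "ay": 0.2, "az": 0, "fingers": 0.01},
    {"dx": 0.001, "dy": 0, "dz": 0, "ax": 0, "ay": 0.2, "az": 0, "fingers": 0.01},
  ],
)

```text
time_s: 4.65
tool_pos: [0.6466, -0.0952, 0.0043]
orientation: [[0.976, -0.219, 0.001], [-0.219, -0.976, -0.0], [0.001, 0.0, -1.0]]
contact_force: [-0.2, -0.4, 6.5]
grip_width: 0.119
```

Run:
```python
from h import *
go([.646,-.0945,.24],-.22)
```

```text
t 4.65 tcp [ 0.6466 -0.0952  0.0043] yaw -0.2206 F [-0.21 -0.44  6.5 ] j [ 0.16  0.24 -0.06  0.   -1.27  1.19] g 0.119
 dx -0.0004 dy -0.0005 dz -0.2357  ax 0.00 ay -0.07 az -0.04 rows>= 6
```

Run:
```python
from h import *
p=cap('wrist','w4');print(manip.sense()['grip_width'])
f=cv2.resize(p['frame'],(800,600),interpolation=cv2.INTER_CUBIC); cv2.imwrite('pics/w4b.png',f[:,:,::-1])
```

```text
0.12271280745624517
```

View pics/w4b.png

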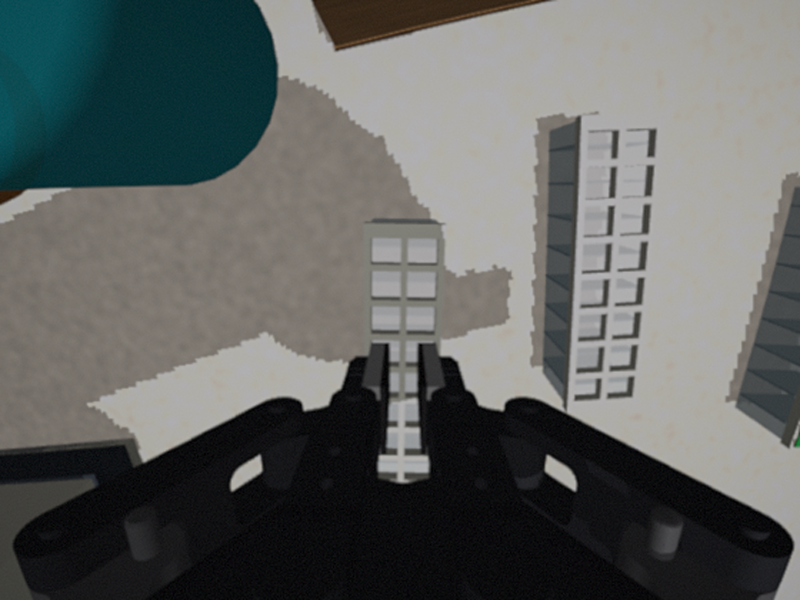

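Run:
```python
from h import *
p=cap('side','s4')
f=cv2.resize(p['frame'][160:300,240:400],(800,600)[:1]+(600,),interpolation=cv2.INTER_CUBIC); cv2.imwrite('pics/s4b.png',cv2.resize(p['frame'][180:290,260:400],(763,600),interpolation=cv2.INTER_CUBIC)[:,:,::-1])
s=manip.sense();print(s['grip_width'],s['contact_force'],s['tool_pos'])
```

```text
0.11526863826029737 [-0.97810518 -0.11485718  6.61888926] [ 0.64657032 -0.09515849  0.00427404]
```

View pics/s4b.png

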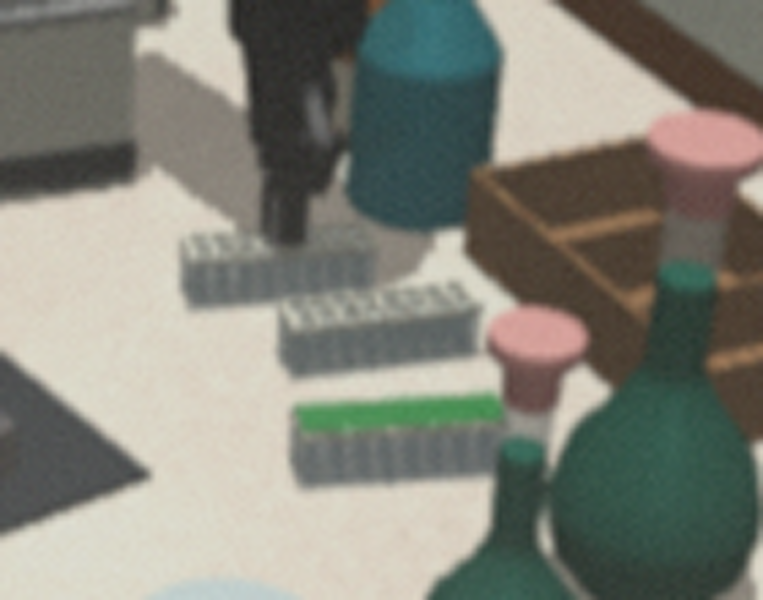

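Run:
```python
from h import *
p=load('w4')
for P in [[.6466,-.0952,.0043],[.6466,-.0952,.0233],[.6466,-.0952,.034],[.6466,-.0952,.05]]: print(P,((proj(p,P)+.5)/.7).round(1))
ps=load('s4')
for P in [[.6466,-.0952,.0043],[.6466,-.0952,.034],[.6466,-.0952,.05]]:
    q=proj(ps,P)[0]; print(P,q.round(1), (q-[180,260])*600/110)
print(np.array(p['world_to_cam']).round(3), ray(p,[210,280]))
```

```text
[0.6466, -0.0952, 0.0043] [[339.  403.5]]
[0.6466, -0.0952, 0.0233] [[356.2 403.5]]
[0.6466, -0.0952, 0.034] [[367.7 403.5]]
[0.6466, -0.0952, 0.05] [[388.  403.5]]
[0.6466, -0.0952, 0.0043] [232.  311.3] [283.75356596 279.9535401 ]
[0.6466, -0.0952, 0.034] [223.6 311.9] [237.83137086 282.96142523]
[0.6466, -0.0952, 0.05] [219.  312.2] [212.74977747 284.60396992]
[[-0.218 -0.976  0.     0.048]
 [-0.943  0.211  0.259  0.647]
 [-0.253  0.057 -0.966  0.357]
 [ 0.     0.     0.     1.   ]] (array([ 0.71107252, -0.10964838,  0.17674148]), array([-0.26331979,  0.06590748, -0.96256043]))
```

Run:
```python
from h import *
for tag,P,R in [('s1',np.array([.5284,-.073,.3093]),-.177),('side0',np.array([.2066,.5630,.2003]),-.352),('s4',np.array([.6466,-.0952,.0043]),-.22)]:
    p=load(tag);f=p['frame'].copy()
    q=proj(p,[P+[0,0,d] for d in (0,.03,.1,.2)])
    yv=np.array([np.sin(R),-np.cos(R),0])
    q2=proj(p,[P+yv*.05,P-yv*.05])
    for a in np.r_[q,q2]: cv2.circle(f,(int(round(a[1])),int(round(a[0]))),1,(255,0,0),-1)
    r,c=map(int,q[0]); r0=max(r-60,0);c0=max(c-50,0)
    cv2.imwrite(f'pics/x_{tag}.png',cv2.resize(f[r0:r0+90,c0:c0+100],None,fx=6,fy=6,interpolation=cv2.INTER_NEAREST)[:,:,::-1])
```

```text
(no output)
```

View pics/x_s1.png

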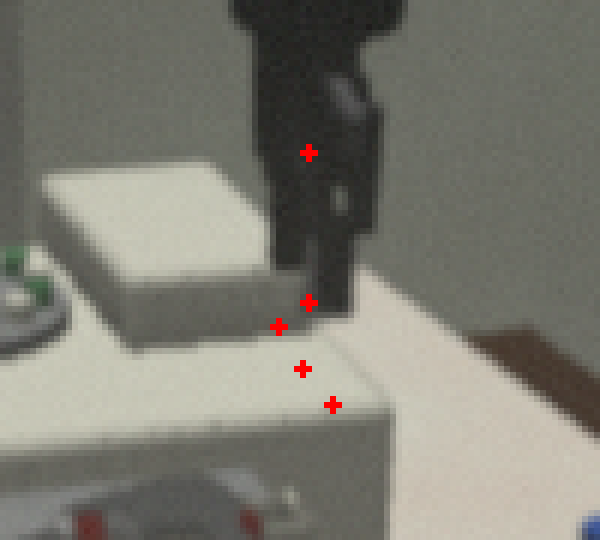

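View pics/x_s4.png

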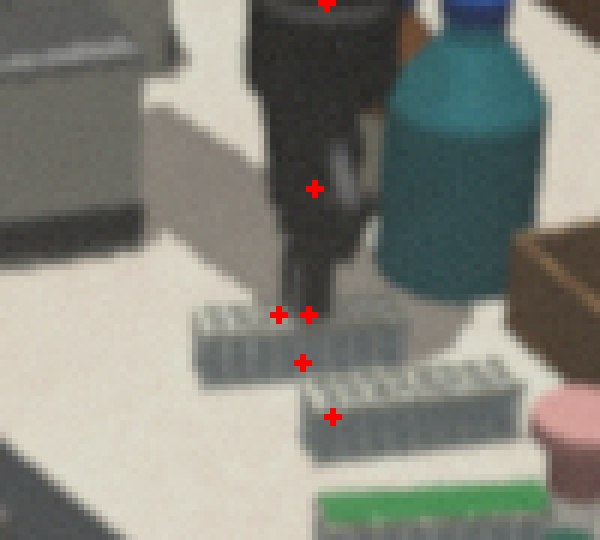

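arm_command(
  targets=[
    {"dx": 0, "dy": 0, "dz": -0.01, "ax": 0, "ay": 0, "az": 0, "fingers": 0.055},
    {"dx": 0, "dy": 0, "dz": -0.01, "ax": 0, "ay": 0, "az": 0, "fingers": 0.055},
    {"dx": 0, "dy": 0, "dz": -0.01, "ax": 0, "ay": 0, "az": 0, "fingers": 0.055},
    {"dx": 0, "dy": 0, "dz": -0.01, "ax": 0, "ay": 0, "az": 0, "fingers": 0.055},
    {"dx": 0, "dy": 0, "dz": 0.005, "ax": 0, "ay": 0, "az": 0, "fingers": 0.055},
    {"dx": 0, "dy": 0, "dz": 0.015, "ax": 0, "ay": 0, "az": 0, "fingers": 0.055},
    {"dx": 0, "dy": 0, "dz": 0.025, "ax": 0, "ay": 0, "az": 0, "fingers": 0.055},
    {"dx": 0, "dy": 0, "dz": 0.025, "ax": 0, "ay": 0, "az": 0, "fingers": 0.055},
    {"dx": 0, "dy": 0, "dz": 0.025, "ax": 0, "ay": 0, "az": 0, "fingers": 0.055},
  ],
)

```text
time_s: 5.5
tool_pos: [0.6446, -0.0951, -0.0241]
orientation: [[0.976, -0.219, -0.004], [-0.219, -0.976, -0.0], [-0.004, 0.001, -1.0]]
contact_force: [-0.5, 0.9, 0.2]
grip_width: 0.646
```

Run:
```python
from h import *
p=cap('wrist','w5')
go([.646,-.0945,-.024],-.22)
f=cv2.resize(p['frame'],(800,600),interpolation=cv2.INTER_CUBIC); cv2.imwrite('pics/w5b.png',f[:,:,::-1])
p=cap('side','s5')
cv2.imwrite('pics/s5b.png',cv2.resize(p['frame'][180:290,260:400],(763,600),interpolation=cv2.INTER_CUBIC)[:,:,::-1])
```

```text
t 5.55 tcp [ 0.6453 -0.0951 -0.023 ] yaw -0.2208 F [0.24 0.02 1.05] j [ 0.16  0.26 -0.08 -0.   -1.23  1.19] g 0.641
 dx 0.0005 dy -0.0007 dz 0.0010  ax 0.04 ay 0.13 az -0.05 rows>= 1
```

View pics/w5b.png

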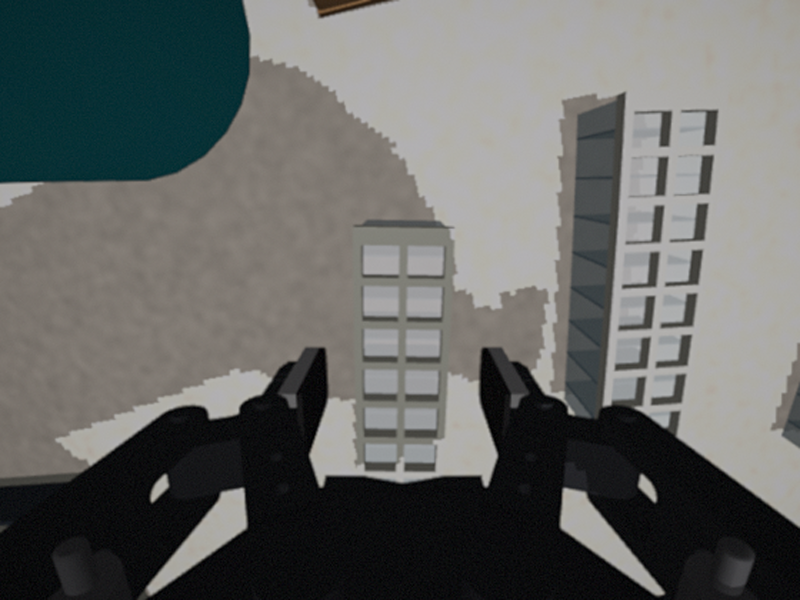

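View pics/s5b.png

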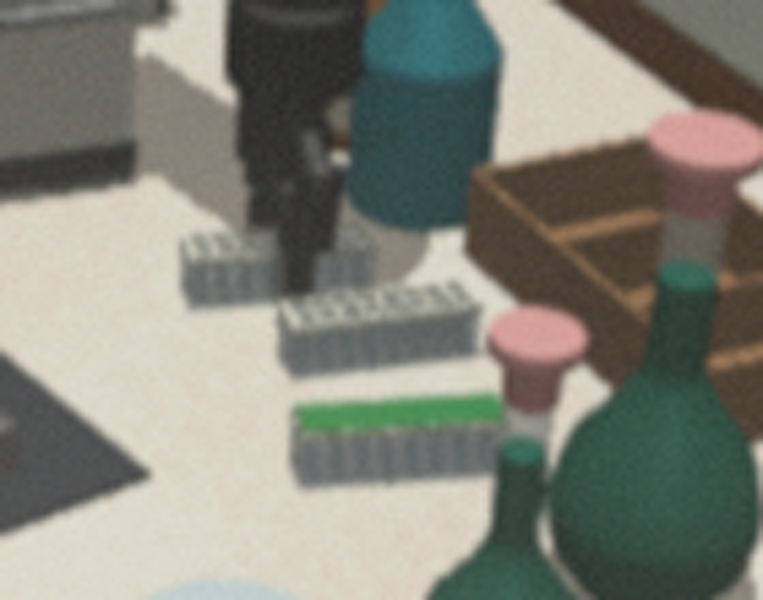

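arm_command(
  squeeze=80,
  targets=[
    {"dx": 0, "dy": 0, "dz": 0, "ax": 0, "ay": 0, "az": 0, "fingers": 0.01},
    {"dx": 0, "dy": 0, "dz": 0, "ax": 0, "ay": 0, "az": 0, "fingers": 0.01},
    {"dx": 0, "dy": 0, "dz": 0, "ax": 0, "ay": 0, "az": 0, "fingers": 0.01},
    {"dx": 0, "dy": 0, "dz": 0, "ax": 0, "ay": 0, "az": 0, "fingers": 0.01},
    {"dx": 0, "dy": 0, "dz": 0, "ax": 0, "ay": 0, "az": 0, "fingers": 0.01},
  ],
)

```text
time_s: 6.02
tool_pos: [0.646, -0.095, -0.0219]
orientation: [[0.976, -0.219, -0.0], [-0.219, -0.976, 0.0], [-0.0, -0.0, -1.0]]
contact_force: [0.2, 1.2, 5.9]
grip_width: 0.313
```

Run:
```python
from h import *
go([.646,-.0945,.14],-.22)
```

```text
t 6.02 tcp [ 0.646  -0.095  -0.0219] yaw -0.2207 F [0.15 1.16 5.86] j [ 0.16  0.26 -0.08 -0.   -1.23  1.19] g 0.313
 dx -0.0002 dy -0.0005 dz -0.1619  ax -0.00 ay 0.01 az -0.04 rows>= 4
```

arm_command(
  targets=[
    {"dx": 0, "dy": 0, "dz": -0.03, "ax": 0, "ay": 0, "az": 0, "fingers": 0.01},
    {"dx": 0, "dy": 0, "dz": -0.07, "ax": 0, "ay": 0, "az": 0, "fingers": 0.01},
    {"dx": 0, "dy": 0, "dz": -0.11, "ax": 0, "ay": 0, "az": 0, "fingers": 0.01},
    {"dx": 0, "dy": 0, "dz": -0.15, "ax": 0, "ay": 0, "az": 0, "fingers": 0.01},
    {"dx": 0, "dy": 0, "dz": -0.19, "ax": 0, "ay": 0, "az": 0, "fingers": 0.01},
    {"dx": 0, "dy": 0, "dz": -0.2, "ax": 0, "ay": 0, "az": 0, "fingers": 0.01},
  ],
)

```text
time_s: 6.52
tool_pos: [0.6478, -0.0958, 0.1855]
orientation: [[0.976, -0.219, 0.009], [-0.219, -0.976, -0.001], [0.009, -0.001, -1.0]]
contact_force: [-0.9, -0.4, 1.9]
grip_width: 0.312
```

Run:
```python
from h import *
go([.525,.151,.175],-1.661)
```

```text
t 6.52 tcp [ 0.6478 -0.0958  0.1855] yaw -0.2211 F [-0.92 -0.43  1.95] j [ 0.16  0.18  0.2   0.   -1.59  1.19] g 0.312
 dx -0.1741 dy -0.2139 dz 0.0092  ax -0.40 ay -0.37 az 82.50 rows>= 12
```

arm_command(
  targets=[
    {"dx": -0.174, "dy": -0.214, "dz": 0, "ax": 0, "ay": 0, "az": 82.5, "fingers": 0.01},
    {"dx": -0.174, "dy": -0.214, "dz": 0, "ax": 0, "ay": 0, "az": 82.5, "fingers": 0.01},
    {"dx": -0.174, "dy": -0.214, "dz": 0, "ax": 0, "ay": 0, "az": 82.5, "fingers": 0.01},
    {"dx": -0.174, "dy": -0.214, "dz": 0, "ax": 0, "ay": 0, "az": 82.5, "fingers": 0.01},
    {"dx": -0.174, "dy": -0.214, "dz": 0, "ax": 0, "ay": 0, "az": 82.5, "fingers": 0.01},
    {"dx": -0.174, "dy": -0.214, "dz": 0, "ax": 0, "ay": 0, "az": 82.5, "fingers": 0.01},
    {"dx": -0.174, "dy": -0.214, "dz": 0, "ax": 0, "ay": 0, "az": 82.5, "fingers": 0.01},
    {"dx": -0.174, "dy": -0.214, "dz": 0, "ax": 0, "ay": 0, "az": 82.5, "fingers": 0.01},
    {"dx": -0.174, "dy": -0.214, "dz": 0, "ax": 0, "ay": 0, "az": 82.5, "fingers": 0.01},
    {"dx": -0.174, "dy": -0.214, "dz": 0, "ax": 0, "ay": 0, "az": 82.5, "fingers": 0.01},
    {"dx": -0.174, "dy": -0.214, "dz": 0, "ax": 0, "ay": 0, "az": 82.5, "fingers": 0.01},
    {"dx": -0.174, "dy": -0.214, "dz": 0, "ax": 0, "ay": 0, "az": 82.5, "fingers": 0.01},
    {"dx": -0.174, "dy": -0.214, "dz": 0, "ax": 0, "ay": 0, "az": 82.5, "fingers": 0.01},
    {"dx": -0.174, "dy": -0.214, "dz": 0, "ax": 0, "ay": 0, "az": 82.5, "fingers": 0.01},
    {"dx": -0.174, "dy": -0.214, "dz": 0, "ax": 0, "ay": 0, "az": 82.5, "fingers": 0.01},
  ],
)

```text
time_s: 7.77
tool_pos: [0.5228, 0.1518, 0.177]
orientation: [[-0.087, -0.996, -0.002], [-0.996, 0.087, 0.0], [0.0, 0.002, -1.0]]
contact_force: [-0.1, -0.1, -0.9]
grip_width: 0.311
```

Run:
```python
from h import *
p=cap('wrist','w6')
go([.525,.151,.175],-1.661)
f=cv2.resize(p['frame'],(800,600),interpolation=cv2.INTER_CUBIC); cv2.imwrite('pics/w6b.png',f[:,:,::-1])
p=cap('top','t6')
cv2.imwrite('pics/t6b.png',cv2.resize(p['frame'][140:250,130:270],(763,600),interpolation=cv2.INTER_CUBIC)[:,:,::-1])
p=cap('side','s6')
cv2.imwrite('pics/s6b.png',cv2.resize(p['frame'][110:220,180:320],(763,600),interpolation=cv2.INTER_CUBIC)[:,:,::-1])
```

```text
t 7.82 tcp [0.5228 0.1519 0.1771] yaw -1.658 F [-0.55  0.   -0.51] j [ 0.65 -0.11 -0.1  -0.   -1.58 -0.74] g 0.31
 dx 0.0007 dy -0.0023 dz 0.0021  ax 0.12 ay -0.00 az 0.17 rows>= 1
```

View pics/w6b.png

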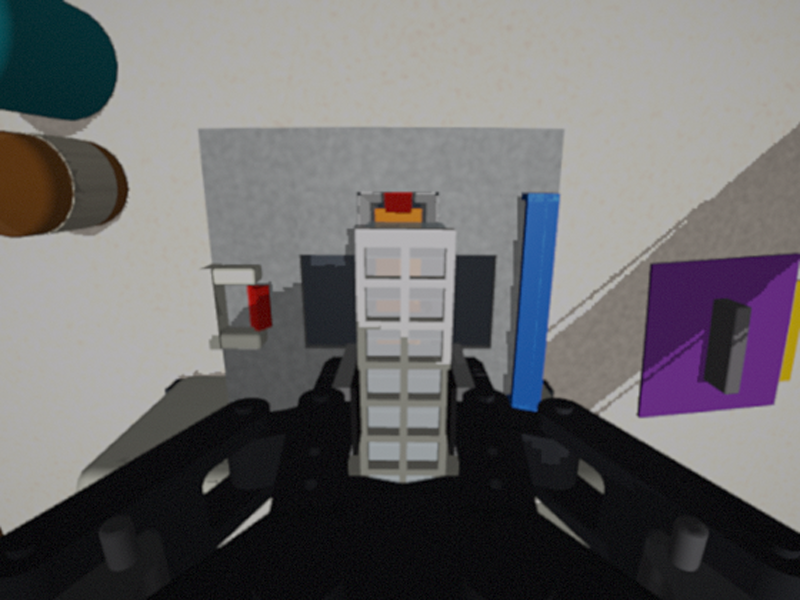

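View pics/t6b.png

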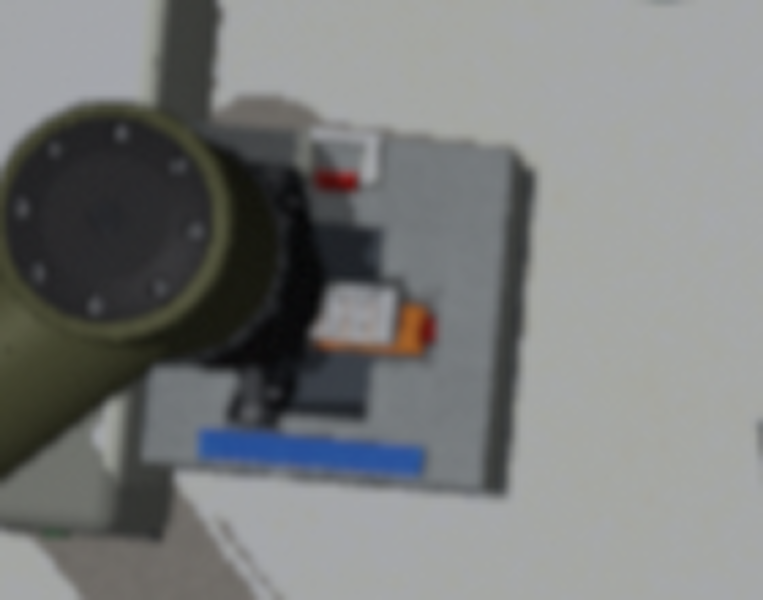

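View pics/s6b.png

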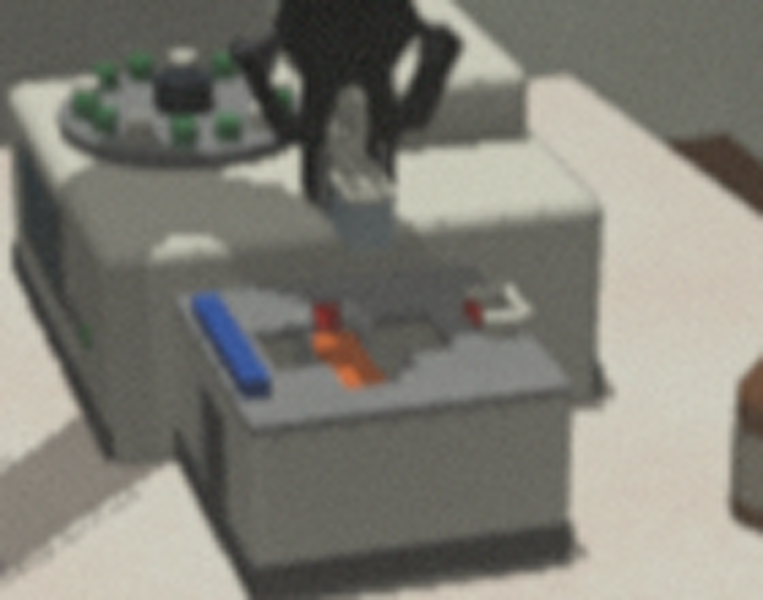

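Run:
```python
from m1 import *
p=load('w6')
def b(u,v): return [(v+.5)*.7-.5,(u+.5)*.7-.5]
L=[[.105,-.095,.12],[-.087,-.095,.12],[.055,-.028,.12],[-.055,-.028,.12],[.055,.028,.12],[-.055,.028,.12]]
Q=[b(200,128),b(563,128),b(302,256),b(495,256),b(306,347),b(492,347)]
x,e=fit(p,L,Q,0,[.525,.151,-.09]); print('all',x.round(4),e.tolist())
x,e=fit(p,L[:4],Q[:4],0,[.525,.151,-.09]); print('4',x.round(4),e.tolist())
x,e=fit(p,L[2:],Q[2:],0,[.525,.151,-.09]); print('bays',x.round(4),e.tolist())
x,e=fit(p,[[-.0665,-.058,.133],[-.076,-.058,.133]],[b(523,194),b(558,194)],0,[.525,.151,-.09]); print('ledge',x.round(4),e.tolist())
# block in hand
zt=.1771+.0219+.034
for z in (zt-.004,zt,):
    a=onz(p,b(356,229),z);c=onz(p,b(455,229),z);print(z,'end',a,c,np.linalg.norm(a-c)); m=(a+c)/2; u=np.array([-.087,-.996]);print('centre',m[:2]-.054*u)
    print('4|5', onz(p,b(404,398),z))
# top camera
t=load('t6')
def tt(u,v): return [(v+.5)*110/600-.5+140,(u+.5)*110/600-.5+130]
for z in (.23,): print('top: block far end corners',onz(t,tt(400,288),z),onz(t,tt(393,350),z))
x,e=fit(t,[[.105,-.095,.12],[-.087,-.095,.12]],[tt(516,150),tt(485,492)],0,[.525,.151,-.09]);print(x,e.tolist())
```

```text
all [ 0.5257  0.1524 -0.087 ] [[0.3, 1.5], [0.0, 1.6], [1.0, 1.6], [0.9, 1.8], [1.1, 0.2], [1.1, 0.1]]
4 [ 0.5258  0.1527 -0.0879] [[0.7, 1.5], [0.6, 1.5], [0.6, 1.7], [0.4, 1.7]]
bays [ 0.5256  0.1524 -0.0858] [[0.9, 1.6], [0.9, 1.8], [1.2, 0.1], [1.1, 0.0]]
ledge [ 0.5222  0.1521 -0.0462] [[0.2, 5.8], [0.2, 5.8]]
0.229 end [0.53217509 0.09779644 0.229     ] [0.50389467 0.10023743 0.229     ] 0.02838557414383171
centre [0.52273288 0.15280093]
4|5 [0.52305981 0.15260411 0.229     ]
0.233 end [0.53169858 0.09740627 0.233     ] [0.50435731 0.0997662  0.233     ] 0.02744292621651853
centre [0.52272595 0.15237023]
4|5 [0.52288601 0.15039386 0.233     ]
top: block far end corners [0.53143264 0.09420602 0.23      ] [0.49902666 0.09767179 0.23      ]
[ 0.52273164  0.14936655 -0.08658359] [[0.1, 0.0], [0.1, 0.0]]
```

arm_command(
  targets=[
    {"dx": 0, "dy": -0.003, "dz": 0.03, "ax": 0.1, "ay": 0, "az": 0.1, "fingers": 0.01},
    {"dx": 0, "dy": -0.003, "dz": 0.06, "ax": 0.1, "ay": 0, "az": 0.1, "fingers": 0.01},
    {"dx": 0, "dy": -0.003, "dz": 0.068, "ax": 0.1, "ay": 0, "az": 0.1, "fingers": 0.01},
    {"dx": 0, "dy": -0.003, "dz": 0.068, "ax": 0.1, "ay": 0, "az": 0.1, "fingers": 0.01},
    {"dx": 0, "dy": -0.003, "dz": 0.076, "ax": 0.1, "ay": 0, "az": 0.1, "fingers": 0.01},
    {"dx": 0, "dy": -0.003, "dz": 0.084, "ax": 0.1, "ay": 0, "az": 0.1, "fingers": 0.01},
    {"dx": 0, "dy": -0.003, "dz": 0.092, "ax": 0.1, "ay": 0, "az": 0.1, "fingers": 0.01},
    {"dx": 0, "dy": -0.003, "dz": 0.092, "ax": 0.1, "ay": 0, "az": 0.1, "fingers": 0.01},
  ],
)

```text
time_s: 8.58
tool_pos: [0.5258, 0.1517, 0.0849]
orientation: [[-0.091, -0.996, 0.0], [-0.996, 0.091, 0.0], [-0.0, -0.0, -1.0]]
contact_force: [0.0, 0.3, -0.4]
grip_width: 0.31
```

Run:
```python
from h import *
p=cap('wrist','w7')
go([.5257,.1525,.0446],-1.658)
f=cv2.resize(p['frame'],(800,600),interpolation=cv2.INTER_CUBIC); cv2.imwrite('pics/w7b.png',f[:,:,::-1])
```

```text
t 8.63 tcp [0.5258 0.1517 0.0854] yaw -1.6625 F [ 1.16 -1.03 -0.51] j [ 0.65 -0.08 -0.25  0.   -1.41 -0.74] g 0.31
 dx -0.0008 dy 0.0001 dz 0.0408  ax -0.01 ay 0.00 az -0.26 rows>= 1
```

View pics/w7b.png

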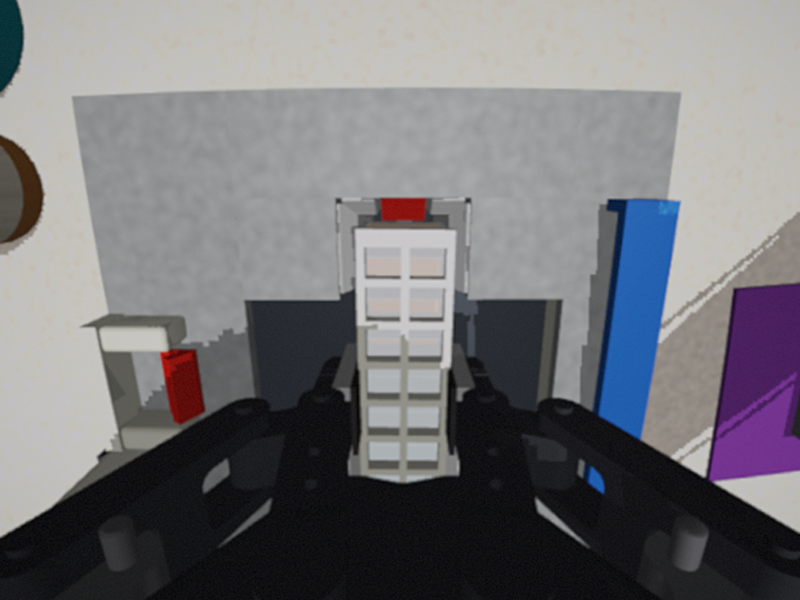

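arm_command(
  targets=[
    {"dx": 0, "dy": 0, "dz": 0.008, "ax": 0, "ay": 0, "az": 0, "fingers": 0.01},
    {"dx": 0, "dy": 0, "dz": 0.016, "ax": 0, "ay": 0, "az": 0, "fingers": 0.01},
    {"dx": 0, "dy": 0, "dz": 0.024, "ax": 0, "ay": 0, "az": 0, "fingers": 0.01},
    {"dx": 0, "dy": 0, "dz": 0.032, "ax": 0, "ay": 0, "az": 0, "fingers": 0.01},
    {"dx": 0, "dy": 0, "dz": 0.037, "ax": 0, "ay": 0, "az": 0, "fingers": 0.01},
    {"dx": 0, "dy": 0, "dz": 0.041, "ax": 0, "ay": 0, "az": 0, "fingers": 0.01},
    {"dx": 0, "dy": 0, "dz": 0.041, "ax": 0, "ay": 0, "az": 0, "fingers": 0.01},
  ],
)

```text
time_s: 9.22
tool_pos: [0.5272, 0.152, 0.0464]
orientation: [[-0.091, -0.996, 0.004], [-0.996, 0.091, 0.001], [-0.001, -0.004, -1.0]]
contact_force: [-0.2, -0.5, 8.0]
grip_width: 0.311
```

Run:
```python
from h import *
p=cap('wrist','w8')
go([.5257,.1525,.0446],-1.658)
f=cv2.resize(p['frame'],(800,600),interpolation=cv2.INTER_CUBIC); cv2.imwrite('pics/w8b.png',f[:,:,::-1])
```

```text
t 9.27 tcp [0.5273 0.1521 0.0468] yaw -1.662 F [-2.1  -0.4   8.14] j [ 0.65 -0.06 -0.3   0.   -1.33 -0.74] g 0.311
 dx -0.0003 dy 0.0016 dz 0.0022  ax -0.23 ay 0.08 az -0.23 rows>= 1
```

View pics/w8b.png

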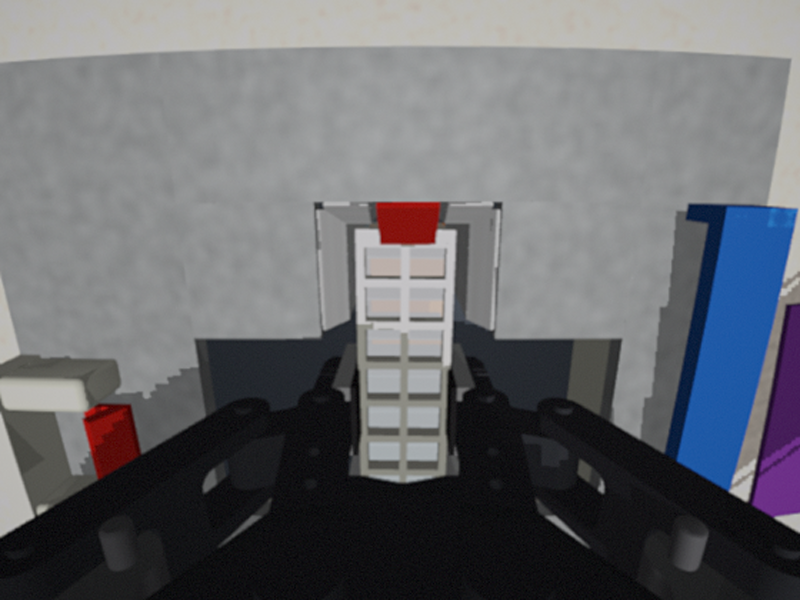

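arm_command(
  targets=[
    {"dx": 0, "dy": 0.001, "dz": 0.003, "ax": 0, "ay": 0, "az": 0, "fingers": 0.01},
    {"dx": 0, "dy": 0.001, "dz": 0.003, "ax": 0, "ay": 0, "az": 0, "fingers": 0.01},
    {"dx": 0, "dy": 0.001, "dz": 0, "ax": 0, "ay": 0, "az": 0, "fingers": 0.01},
    {"dx": 0, "dy": 0.001, "dz": 0, "ax": 0, "ay": 0, "az": 0, "fingers": 0.05},
    {"dx": 0, "dy": 0.001, "dz": 0, "ax": 0, "ay": 0, "az": 0, "fingers": 0.05},
    {"dx": 0, "dy": 0.001, "dz": 0, "ax": 0, "ay": 0, "az": 0, "fingers": 0.05},
    {"dx": 0, "dy": 0.001, "dz": -0.02, "ax": 0, "ay": 0, "az": 0, "fingers": 0.05},
    {"dx": 0, "dy": 0.001, "dz": -0.06, "ax": 0, "ay": 0, "az": 0, "fingers": 0.05},
    {"dx": 0, "dy": 0.001, "dz": -0.1, "ax": 0, "ay": 0, "az": 0, "fingers": 0.05},
    {"dx": 0, "dy": 0.001, "dz": -0.13, "ax": 0, "ay": 0, "az": 0, "fingers": 0.05},
    {"dx": 0, "dy": 0.001, "dz": -0.13, "ax": 0, "ay": 0, "az": 0, "fingers": 0.05},
  ],
)

```text
time_s: 10.18
tool_pos: [0.5273, 0.1523, 0.1823]
orientation: [[-0.092, -0.996, 0.01], [-0.996, 0.092, 0.004], [-0.005, -0.01, -1.0]]
contact_force: [0.8, 0.3, 1.0]
grip_width: 0.584
```

Run:
```python
from h import *
p=cap('wrist','w9')
go([.605,-.165,.13],-.15)
f=cv2.resize(p['frame'],(800,600),interpolation=cv2.INTER_CUBIC); cv2.imwrite('pics/w9b.png',f[:,:,::-1])
```

```text
t 10.23 tcp [0.5262 0.1524 0.1785] yaw -1.6625 F [-0.72  0.21 -1.19] j [ 0.65 -0.11 -0.1   0.   -1.57 -0.74] g 0.582
 dx 0.3091 dy -0.1073 dz 0.0479  ax -0.42 ay -0.07 az -86.66 rows>= 13
```

View pics/w9b.png

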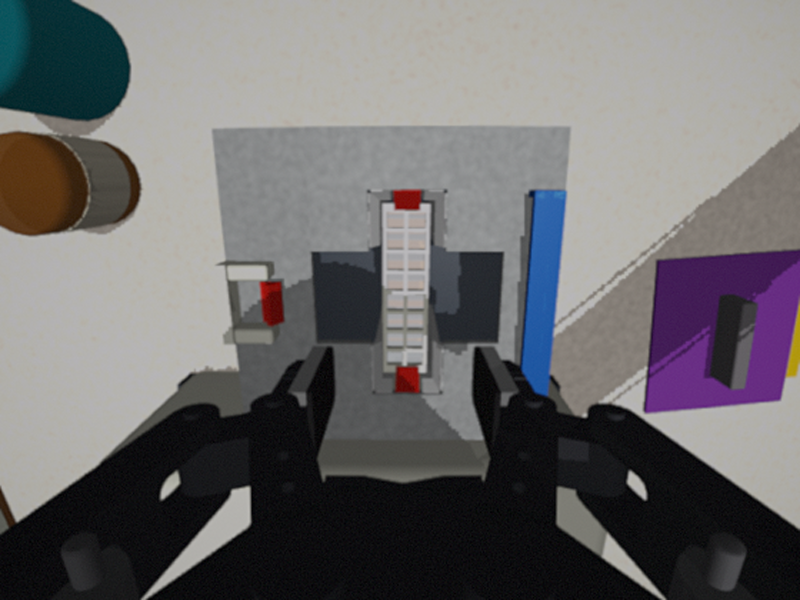

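Run:
```python
from m1 import *
go([.664,-.1745,.09],-.155)
p=load('w9')
def b(u,v): return [(v+.5)*.7-.5,(u+.5)*.7-.5]
L=[[.105,-.095,.12],[-.087,-.095,.12],[.055,-.028,.12],[-.055,-.028,.12],[.055,.028,.12],[-.055,.028,.12]]
Q=[b(214,128),b(569,127),b(312,252),b(503,252),b(316,342),b(500,342)]
x,e=fit(p,L,Q,0,[.525,.151,-.09]); print('all',x.round(4),e.tolist())
for q in [(406,290),(406,201),(406,374)]: print(onz(p,b(*q),.1045))
```

```text
t 10.23 tcp [0.5262 0.1524 0.1785] yaw -1.6625 F [-0.72  0.21 -1.19] j [ 0.65 -0.11 -0.1   0.   -1.57 -0.74] g 0.582
 dx 0.3133 dy -0.1667 dz 0.0882  ax -0.42 ay -0.07 az -86.37 rows>= 13
all [ 0.5259  0.1524 -0.0889] [[0.1, 1.7], [0.5, 1.9], [0.5, 0.9], [0.5, 1.2], [0.9, 0.2], [1.1, 0.8]]
[0.52669847 0.15114485 0.1045    ]
[0.52189172 0.09752521 0.1045    ]
[0.53176766 0.20778779 0.1045    ]
```

arm_command(
  targets=[
    {"dx": 0.313, "dy": -0.167, "dz": 0, "ax": 0, "ay": 0, "az": -86.4, "fingers": 0.05},
    {"dx": 0.313, "dy": -0.167, "dz": 0, "ax": 0, "ay": 0, "az": -86.4, "fingers": 0.05},
    {"dx": 0.313, "dy": -0.167, "dz": 0, "ax": 0, "ay": 0, "az": -86.4, "fingers": 0.05},
    {"dx": 0.313, "dy": -0.167, "dz": 0, "ax": 0, "ay": 0, "az": -86.4, "fingers": 0.05},
    {"dx": 0.313, "dy": -0.167, "dz": 0, "ax": 0, "ay": 0, "az": -86.4, "fingers": 0.05},
    {"dx": 0.313, "dy": -0.167, "dz": 0, "ax": 0, "ay": 0, "az": -86.4, "fingers": 0.05},
    {"dx": 0.313, "dy": -0.167, "dz": 0, "ax": 0, "ay": 0, "az": -86.4, "fingers": 0.05},
    {"dx": 0.313, "dy": -0.167, "dz": 0, "ax": 0, "ay": 0, "az": -86.4, "fingers": 0.05},
    {"dx": 0.313, "dy": -0.167, "dz": 0, "ax": 0, "ay": 0, "az": -86.4, "fingers": 0.05},
    {"dx": 0.313, "dy": -0.167, "dz": 0, "ax": 0, "ay": 0, "az": -86.4, "fingers": 0.05},
    {"dx": 0.313, "dy": -0.167, "dz": 0.03, "ax": 0, "ay": 0, "az": -86.4, "fingers": 0.05},
    {"dx": 0.313, "dy": -0.167, "dz": 0.06, "ax": 0, "ay": 0, "az": -86.4, "fingers": 0.05},
    {"dx": 0.313, "dy": -0.167, "dz": 0.088, "ax": 0, "ay": 0, "az": -86.4, "fingers": 0.05},
    {"dx": 0.313, "dy": -0.167, "dz": 0.088, "ax": 0, "ay": 0, "az": -86.4, "fingers": 0.05},
    {"dx": 0.313, "dy": -0.167, "dz": 0.088, "ax": 0, "ay": 0, "az": -86.4, "fingers": 0.05},
    {"dx": 0.313, "dy": -0.167, "dz": 0.088, "ax": 0, "ay": 0, "az": -86.4, "fingers": 0.05},
  ],
)

```text
time_s: 11.57
tool_pos: [0.6629, -0.1755, 0.088]
orientation: [[0.988, -0.156, 0.001], [-0.156, -0.988, -0.001], [0.001, 0.001, -1.0]]
contact_force: [-0.1, 0.2, 1.2]
grip_width: 0.587
```

Run:
```python
from h import *
p=cap('wrist','w10')
go([.664,-.1745,.06],-.155)
f=cv2.resize(p['frame'],(800,600),interpolation=cv2.INTER_CUBIC); cv2.imwrite('pics/w10b.png',f[:,:,::-1])
```

```text
t 11.62 tcp [ 0.6634 -0.1755  0.089 ] yaw -0.1564 F [-0.08 -0.66  0.78] j [ 0.03  0.28  0.15  0.   -1.44  1.38] g 0.586
 dx 0.0003 dy -0.0010 dz 0.0290  ax 0.02 ay -0.19 az -0.08 rows>= 1
```

View pics/w10b.png

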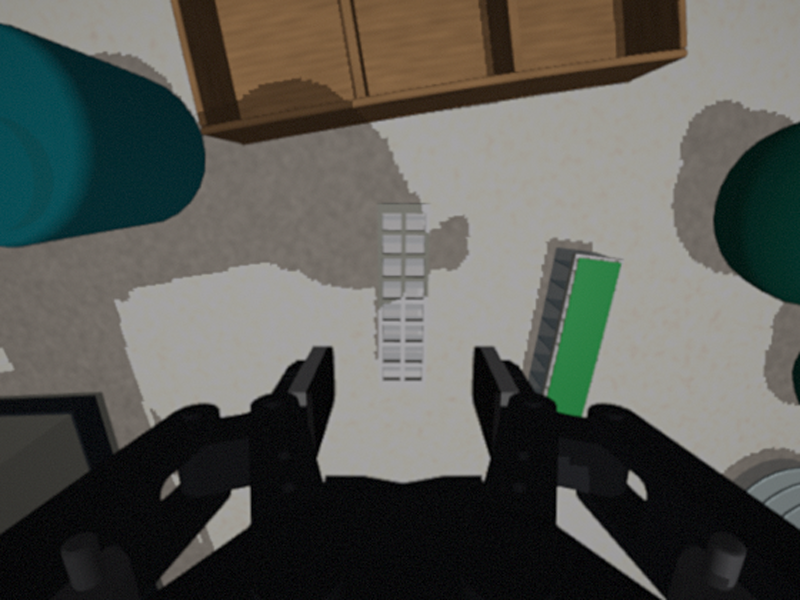

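Run:
```python
from h import *
p=load('w10')
def b(u,v): return [(v+.5)*.7-.5,(u+.5)*.7-.5]
for q in [(404,298),(405,205),(403,383)]: print(onz(p,b(*q),.034).round(4))
a=onz(p,b(405,205),.034)-onz(p,b(403,383),.034); print(np.linalg.norm(a),np.arctan2(a[1],a[0]))
```

```text
[ 0.6663 -0.1767  0.034 ]
[ 0.7169 -0.1852  0.034 ]
[ 0.6145 -0.168   0.034 ]
0.10378149723420492 -0.16670782672823622
```

arm_command(
  targets=[
    {"dx": 0.002, "dy": 0, "dz": 0.03, "ax": 0, "ay": 0, "az": 0.3, "fingers": 0.05},
    {"dx": 0.002, "dy": 0, "dz": 0.06, "ax": 0, "ay": 0, "az": 0.3, "fingers": 0.05},
    {"dx": 0.002, "dy": 0, "dz": 0.09, "ax": 0, "ay": 0, "az": 0.3, "fingers": 0.05},
    {"dx": 0.002, "dy": 0, "dz": 0.105, "ax": 0, "ay": 0, "az": 0.3, "fingers": 0.05},
    {"dx": 0.002, "dy": 0, "dz": 0.111, "ax": 0, "ay": 0, "az": 0.3, "fingers": 0.05},
    {"dx": 0.002, "dy": 0, "dz": 0.111, "ax": 0, "ay": 0, "az": 0.3, "fingers": 0.05},
    {"dx": 0.002, "dy": 0, "dz": 0.111, "ax": 0, "ay": 0, "az": 0.3, "fingers": 0.05},
  ],
)

```text
time_s: 12.2
tool_pos: [0.6658, -0.1758, -0.022]
orientation: [[0.987, -0.159, 0.003], [-0.159, -0.987, -0.001], [0.003, 0.0, -1.0]]
contact_force: [-0.4, 1.0, 1.5]
grip_width: 0.587
```

Run:
```python
from h import *
p=cap('wrist','w11')
go([.6655,-.176,-.022],-.16)
f=cv2.resize(p['frame'],(800,600),interpolation=cv2.INTER_CUBIC); cv2.imwrite('pics/w11b.png',f[:,:,::-1])
```

```text
t 12.25 tcp [ 0.6661 -0.1757 -0.0215] yaw -0.1599 F [-0.23  0.59  0.69] j [ 0.03  0.35  0.02  0.   -1.24  1.38] g 0.581
 dx -0.0006 dy 0.0004 dz 0.0005  ax 0.00 ay -0.25 az 0.01 rows>= 1
```

View pics/w11b.png

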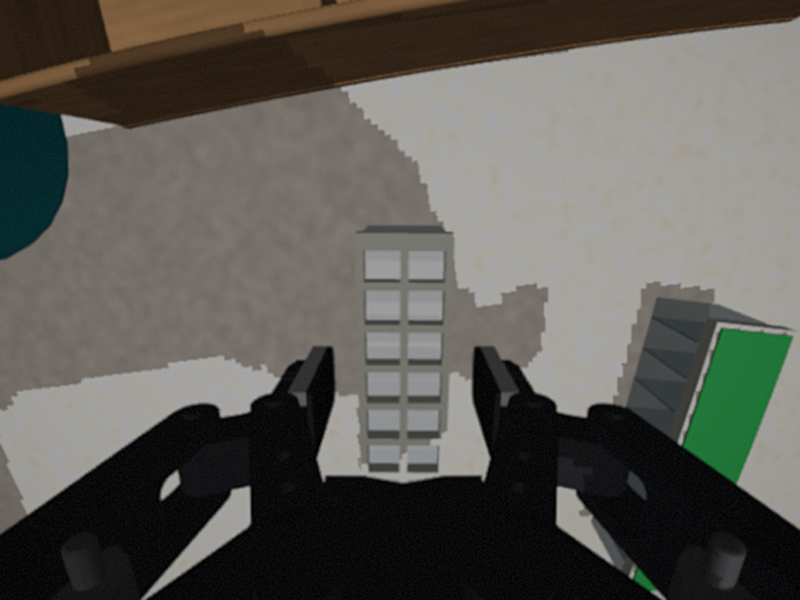

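arm_command(
  squeeze=80,
  targets=[
    {"dx": 0, "dy": 0, "dz": 0, "ax": 0, "ay": -0.2, "az": 0, "fingers": 0.01},
    {"dx": 0, "dy": 0, "dz": 0, "ax": 0, "ay": -0.2, "az": 0, "fingers": 0.01},
    {"dx": 0, "dy": 0, "dz": 0, "ax": 0, "ay": -0.2, "az": 0, "fingers": 0.01},
    {"dx": 0, "dy": 0, "dz": 0, "ax": 0, "ay": -0.2, "az": 0, "fingers": 0.01},
    {"dx": 0, "dy": 0, "dz": 0, "ax": 0, "ay": -0.2, "az": 0, "fingers": 0.01},
    {"dx": 0, "dy": 0, "dz": 0, "ax": 0, "ay": -0.2, "az": 0, "fingers": 0.01},
    {"dx": 0, "dy": 0, "dz": -0.03, "ax": 0, "ay": -0.2, "az": 0, "fingers": 0.01},
    {"dx": 0, "dy": 0, "dz": -0.07, "ax": 0, "ay": -0.2, "az": 0, "fingers": 0.01},
    {"dx": 0, "dy": 0, "dz": -0.11, "ax": 0, "ay": -0.2, "az": 0, "fingers": 0.01},
    {"dx": 0, "dy": 0, "dz": -0.15, "ax": 0, "ay": -0.2, "az": 0, "fingers": 0.01},
    {"dx": 0, "dy": 0, "dz": -0.19, "ax": 0, "ay": -0.2, "az": 0, "fingers": 0.01},
    {"dx": 0, "dy": 0, "dz": -0.2, "ax": 0, "ay": -0.2, "az": 0, "fingers": 0.01},
    {"dx": 0, "dy": 0, "dz": -0.2, "ax": 0, "ay": -0.2, "az": 0, "fingers": 0.01},
  ],
)

```text
time_s: 13.33
tool_pos: [0.6661, -0.1761, 0.1817]
orientation: [[0.987, -0.159, 0.006], [-0.159, -0.987, -0.001], [0.006, -0.0, -1.0]]
contact_force: [-0.8, 0.1, 0.3]
grip_width: 0.315
```

Run:
```python
from h import *
go([.5262,.152,.175],-1.659)
```

```text
t 13.33 tcp [ 0.6661 -0.1761  0.1817] yaw -0.16 F [-0.76  0.12  0.27] j [ 0.03  0.27  0.31  0.   -1.6   1.38] g 0.315
 dx -0.1904 dy -0.3016 dz 0.0057  ax -0.26 ay -0.24 az 85.88 rows>= 12
```

arm_command(
  targets=[
    {"dx": -0.19, "dy": -0.302, "dz": 0.004, "ax": 0, "ay": 0, "az": 85.9, "fingers": 0.01},
    {"dx": -0.19, "dy": -0.302, "dz": 0.004, "ax": 0, "ay": 0, "az": 85.9, "fingers": 0.01},
    {"dx": -0.19, "dy": -0.302, "dz": 0.004, "ax": 0, "ay": 0, "az": 85.9, "fingers": 0.01},
    {"dx": -0.19, "dy": -0.302, "dz": 0.004, "ax": 0, "ay": 0, "az": 85.9, "fingers": 0.01},
    {"dx": -0.19, "dy": -0.302, "dz": 0.004, "ax": 0, "ay": 0, "az": 85.9, "fingers": 0.01},
    {"dx": -0.19, "dy": -0.302, "dz": 0.004, "ax": 0, "ay": 0, "az": 85.9, "fingers": 0.01},
    {"dx": -0.19, "dy": -0.302, "dz": 0.004, "ax": 0, "ay": 0, "az": 85.9, "fingers": 0.01},
    {"dx": -0.19, "dy": -0.302, "dz": 0.004, "ax": 0, "ay": 0, "az": 85.9, "fingers": 0.01},
    {"dx": -0.19, "dy": -0.302, "dz": 0.004, "ax": 0, "ay": 0, "az": 85.9, "fingers": 0.01},
    {"dx": -0.19, "dy": -0.302, "dz": 0.004, "ax": 0, "ay": 0, "az": 85.9, "fingers": 0.01},
    {"dx": -0.19, "dy": -0.302, "dz": 0.004, "ax": 0, "ay": 0, "az": 85.9, "fingers": 0.01},
    {"dx": -0.19, "dy": -0.302, "dz": 0.004, "ax": 0, "ay": 0, "az": 85.9, "fingers": 0.01},
    {"dx": -0.19, "dy": -0.302, "dz": 0.004, "ax": 0, "ay": 0, "az": 85.9, "fingers": 0.01},
    {"dx": -0.19, "dy": -0.302, "dz": 0.004, "ax": 0, "ay": 0, "az": 85.9, "fingers": 0.01},
    {"dx": -0.19, "dy": -0.302, "dz": 0.004, "ax": 0, "ay": 0, "az": 85.9, "fingers": 0.01},
    {"dx": -0.19, "dy": -0.302, "dz": 0.004, "ax": 0, "ay": 0, "az": 85.9, "fingers": 0.01},
  ],
)

```text
time_s: 14.67
tool_pos: [0.5246, 0.1527, 0.1716]
orientation: [[-0.086, -0.996, -0.004], [-0.996, 0.086, 0.0], [-0.0, 0.004, -1.0]]
contact_force: [0.2, 0.7, -1.7]
grip_width: 0.311
```

Run:
```python
from h import *
p=cap('wrist','w12')
go([.5265,.152,.085],-1.659)
f=cv2.resize(p['frame'],(800,600),interpolation=cv2.INTER_CUBIC); cv2.imwrite('pics/w12b.png',f[:,:,::-1])
```

```text
t 14.72 tcp [0.5247 0.1527 0.1717] yaw -1.6573 F [ 0.07 -0.33 -1.24] j [ 0.65 -0.1  -0.1  -0.   -1.57 -0.74] g 0.31
 dx 0.0006 dy -0.0022 dz 0.0867  ax 0.22 ay 0.01 az 0.10 rows>= 3
```

View pics/w12b.png

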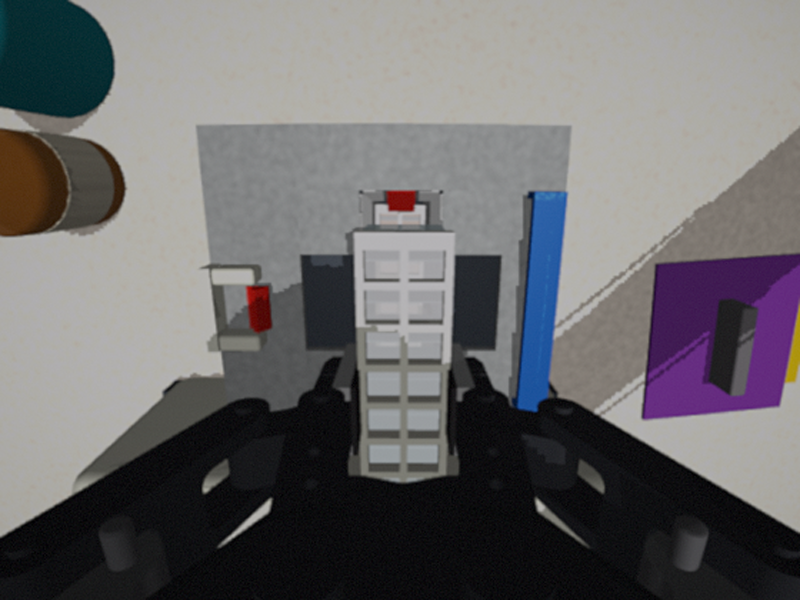

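arm_command(
  targets=[
    {"dx": 0.001, "dy": -0.002, "dz": 0.03, "ax": 0.2, "ay": 0, "az": 0.1, "fingers": 0.01},
    {"dx": 0.001, "dy": -0.002, "dz": 0.055, "ax": 0.2, "ay": 0, "az": 0.1, "fingers": 0.01},
    {"dx": 0.001, "dy": -0.002, "dz": 0.062, "ax": 0.2, "ay": 0, "az": 0.1, "fingers": 0.01},
    {"dx": 0.001, "dy": -0.002, "dz": 0.062, "ax": 0.2, "ay": 0, "az": 0.1, "fingers": 0.01},
    {"dx": 0.001, "dy": -0.002, "dz": 0.07, "ax": 0.2, "ay": 0, "az": 0.1, "fingers": 0.01},
    {"dx": 0.001, "dy": -0.002, "dz": 0.078, "ax": 0.2, "ay": 0, "az": 0.1, "fingers": 0.01},
    {"dx": 0.001, "dy": -0.002, "dz": 0.084, "ax": 0.2, "ay": 0, "az": 0.1, "fingers": 0.01},
    {"dx": 0.001, "dy": -0.002, "dz": 0.084, "ax": 0.2, "ay": 0, "az": 0.1, "fingers": 0.01},
  ],
)

```text
time_s: 15.38
tool_pos: [0.5266, 0.1515, 0.088]
orientation: [[-0.09, -0.996, 0.001], [-0.996, 0.09, -0.0], [-0.0, -0.001, -1.0]]
contact_force: [0.5, 0.1, -0.2]
grip_width: 0.313
```

Run:
```python
from h import *
p=cap('wrist','w13')
go([.5268,.152,.045],-1.66)
f=cv2.resize(p['frame'],(800,600),interpolation=cv2.INTER_CUBIC); cv2.imwrite('pics/w13b.png',f[:,:,::-1])
```

```text
t 15.43 tcp [0.5265 0.1515 0.0882] yaw -1.6607 F [-0.46 -0.83 -0.09] j [ 0.65 -0.08 -0.24  0.   -1.41 -0.74] g 0.308
 dx -0.0005 dy -0.0003 dz 0.0432  ax -0.02 ay 0.00 az -0.04 rows>= 2
```

View pics/w13b.png

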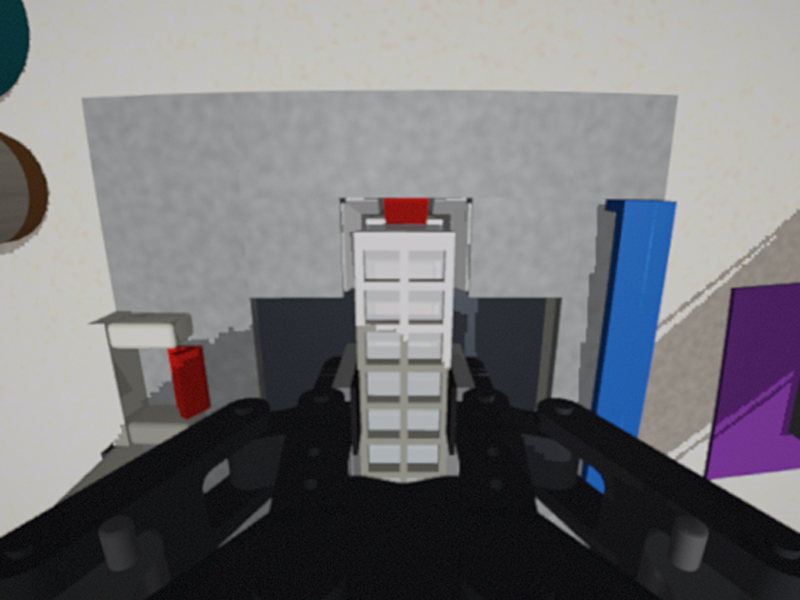

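arm_command(
  squeeze=110,
  targets=[
    {"dx": 0, "dy": 0, "dz": 0.006, "ax": 0, "ay": 0, "az": 0, "fingers": 0.01},
    {"dx": 0, "dy": 0, "dz": 0.013, "ax": 0, "ay": 0, "az": 0, "fingers": 0.01},
    {"dx": 0, "dy": 0, "dz": 0.02, "ax": 0, "ay": 0, "az": 0, "fingers": 0.01},
    {"dx": 0, "dy": 0, "dz": 0.027, "ax": 0, "ay": 0, "az": 0, "fingers": 0.01},
    {"dx": 0, "dy": 0, "dz": 0.034, "ax": 0, "ay": 0, "az": 0, "fingers": 0.01},
    {"dx": 0, "dy": 0, "dz": 0.04, "ax": 0, "ay": 0, "az": 0, "fingers": 0.01},
    {"dx": 0, "dy": 0, "dz": 0.046, "ax": 0, "ay": 0, "az": 0, "fingers": 0.01},
    {"dx": 0, "dy": 0, "dz": 0.046, "ax": 0, "ay": 0, "az": 0, "fingers": 0.01},
  ],
)

```text
time_s: 16.1
tool_pos: [0.528, 0.1524, 0.0449]
orientation: [[-0.089, -0.996, 0.005], [-0.996, 0.089, 0.002], [-0.002, -0.004, -1.0]]
contact_force: [-2.1, 1.0, 10.4]
grip_width: 0.309
```

Run:
```python
from h import *
p=cap('wrist','w14')
go([.5268,.152,.045],-1.66)
f=cv2.resize(p['frame'],(800,600),interpolation=cv2.INTER_CUBIC); cv2.imwrite('pics/w14b.png',f[:,:,::-1])
```

```text
t 16.15 tcp [0.528  0.1525 0.0452] yaw -1.6595 F [-2.15 -0.13 11.26] j [ 0.65 -0.06 -0.3   0.   -1.33 -0.74] g 0.307
 dx 0.0006 dy 0.0011 dz 0.0002  ax -0.26 ay 0.12 az 0.03 rows>= 1
```

View pics/w14b.png

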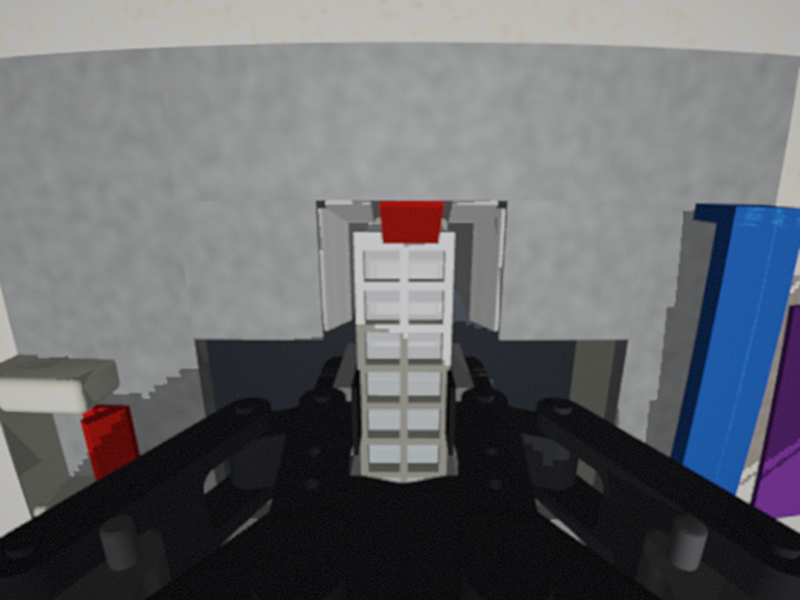

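arm_command(
  targets=[
    {"dx": 0, "dy": 0.001, "dz": 0.002, "ax": 0, "ay": 0, "az": 0, "fingers": 0.01},
    {"dx": 0, "dy": 0.001, "dz": 0.004, "ax": 0, "ay": 0, "az": 0, "fingers": 0.01},
    {"dx": 0, "dy": 0.001, "dz": 0.004, "ax": 0, "ay": 0, "az": 0, "fingers": 0.01},
    {"dx": 0, "dy": 0.001, "dz": 0, "ax": 0, "ay": 0, "az": 0, "fingers": 0.01},
    {"dx": 0, "dy": 0.001, "dz": 0, "ax": 0, "ay": 0, "az": 0, "fingers": 0.05},
    {"dx": 0, "dy": 0.001, "dz": 0, "ax": 0, "ay": 0, "az": 0, "fingers": 0.05},
    {"dx": 0, "dy": 0.001, "dz": 0, "ax": 0, "ay": 0, "az": 0, "fingers": 0.05},
    {"dx": 0, "dy": 0.001, "dz": -0.02, "ax": 0, "ay": 0, "az": 0, "fingers": 0.05},
    {"dx": 0, "dy": 0.001, "dz": -0.06, "ax": 0, "ay": 0, "az": 0, "fingers": 0.05},
    {"dx": 0, "dy": 0.001, "dz": -0.1, "ax": 0, "ay": 0, "az": 0, "fingers": 0.05},
    {"dx": 0, "dy": 0.001, "dz": -0.13, "ax": 0, "ay": 0, "az": 0, "fingers": 0.05},
    {"dx": 0, "dy": 0.001, "dz": -0.13, "ax": 0, "ay": 0, "az": 0, "fingers": 0.05},
  ],
)

```text
time_s: 17.15
tool_pos: [0.5281, 0.1524, 0.1798]
orientation: [[-0.09, -0.996, 0.01], [-0.996, 0.09, 0.004], [-0.005, -0.01, -1.0]]
contact_force: [0.9, -0.3, 1.8]
grip_width: 0.589
```

Run:
```python
from m1 import *
p=cap('wrist','w15')
go([.416,-.175,.14],.185-np.pi/2)
f=cv2.resize(p['frame'],(800,600),interpolation=cv2.INTER_CUBIC); cv2.imwrite('pics/w15b.png',f[:,:,::-1])
```

```text
t 17.2 tcp [0.5269 0.1525 0.1759] yaw -1.6607 F [ 0.94  0.3  -0.59] j [ 0.65 -0.1  -0.1   0.   -1.57 -0.74] g 0.586
 dx 0.3363 dy 0.0812 dz 0.0342  ax -0.33 ay 0.18 az -15.75 rows>= 9
```

View pics/w15b.png

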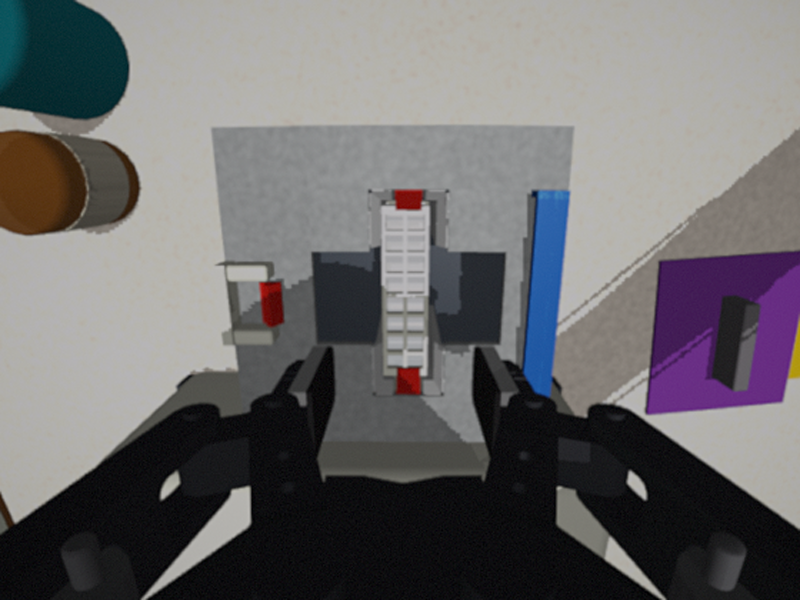

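Run:
```python
from m1 import *
go([.424,-.173,.12],.187-np.pi/2)
```

```text
t 17.2 tcp [0.5269 0.1525 0.1759] yaw -1.6607 F [ 0.94  0.3  -0.59] j [ 0.65 -0.1  -0.1   0.   -1.57 -0.74] g 0.586
 dx 0.3336 dy 0.0735 dz 0.0543  ax -0.33 ay 0.18 az -15.87 rows>= 9
```

arm_command(
  targets=[
    {"dx": 0.333, "dy": 0.0735, "dz": 0.054, "ax": 0, "ay": 0, "az": -15.9, "fingers": 0.05},
    {"dx": 0.333, "dy": 0.0735, "dz": 0.054, "ax": 0, "ay": 0, "az": -15.9, "fingers": 0.05},
    {"dx": 0.333, "dy": 0.0735, "dz": 0.054, "ax": 0, "ay": 0, "az": -15.9, "fingers": 0.05},
    {"dx": 0.333, "dy": 0.0735, "dz": 0.054, "ax": 0, "ay": 0, "az": -15.9, "fingers": 0.05},
    {"dx": 0.333, "dy": 0.0735, "dz": 0.054, "ax": 0, "ay": 0, "az": -15.9, "fingers": 0.05},
    {"dx": 0.333, "dy": 0.0735, "dz": 0.054, "ax": 0, "ay": 0, "az": -15.9, "fingers": 0.05},
    {"dx": 0.333, "dy": 0.0735, "dz": 0.054, "ax": 0, "ay": 0, "az": -15.9, "fingers": 0.05},
    {"dx": 0.333, "dy": 0.0735, "dz": 0.054, "ax": 0, "ay": 0, "az": -15.9, "fingers": 0.05},
    {"dx": 0.333, "dy": 0.0735, "dz": 0.054, "ax": 0, "ay": 0, "az": -15.9, "fingers": 0.05},
    {"dx": 0.333, "dy": 0.0735, "dz": 0.054, "ax": 0, "ay": 0, "az": -15.9, "fingers": 0.05},
    {"dx": 0.333, "dy": 0.0735, "dz": 0.054, "ax": 0, "ay": 0, "az": -15.9, "fingers": 0.05},
    {"dx": 0.333, "dy": 0.0735, "dz": 0.054, "ax": 0, "ay": 0, "az": -15.9, "fingers": 0.05},
  ],
)

```text
time_s: 18.2
tool_pos: [0.4221, -0.1728, 0.1172]
orientation: [[0.187, -0.982, -0.001], [-0.982, -0.187, 0.001], [-0.001, 0.001, -1.0]]
contact_force: [-0.6, 0.3, 0.0]
grip_width: 0.586
```

Run:
```python
from h import *
p=cap('wrist','w16')
go([.424,-.173,.12],.187-np.pi/2)
f=cv2.resize(p['frame'],(800,600),interpolation=cv2.INTER_CUBIC); cv2.imwrite('pics/w16b.png',f[:,:,::-1])
```

```text
t 18.25 tcp [ 0.4224 -0.1725  0.1175] yaw -1.3823 F [ 0.63  0.82 -0.03] j [ 0.06 -0.35 -0.42 -0.   -1.51  0.13] g 0.586
 dx 0.0008 dy -0.0015 dz -0.0025  ax 0.03 ay 0.04 az 0.09 rows>= 1
```

View pics/w16b.png

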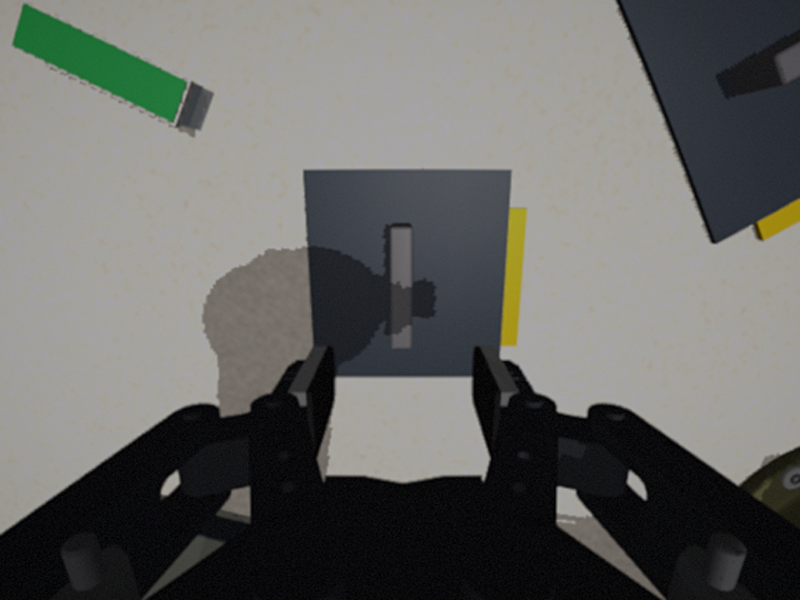

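Run:
```python
from m1 import *
p=load('w16')
def b(u,v): return [(v+.5)*.7-.5,(u+.5)*.7-.5]
x,e=fit(p,[[.075,-.075,.004],[-.063,-.075,.004],[-.063,.075,.004],[.075,.075,.004],[-.075,-.05,.004],[-.075,.05,.004]],[b(304,170),b(511,170),b(502,376),b(316,376),b(526,208),b(518,346)],0,[.414,-.175,.187])
print(x.round(4),e.tolist()); c,s=np.cos(x[2]),np.sin(x[2]); rib=x[:2]+.01*np.array([c,s]); print('rib',rib)
a=onz(p,b(401,225),.034);d=onz(p,b(401.5,348),.034);print(a,d,(a+d)/2,np.linalg.norm(a-d),np.arctan2(*(a-d)[[1,0]]))
go([*rib,0],x[2]-np.pi/2)
```

```text
[ 0.4133 -0.1742  0.1936] [[0.1, 0.8], [0.8, 0.8], [0.7, 1.5], [1.4, 0.1], [0.5, 1.2], [0.1, 0.1]]
rib [ 0.42307883 -0.1722308 ]
[ 0.43138276 -0.21270718  0.034     ] [ 0.41619049 -0.13414737  0.034     ] [ 0.42378663 -0.17342727  0.034     ] 0.08001530167539489 -1.379769618148566
t 18.25 tcp [ 0.4224 -0.1725  0.1175] yaw -1.3823 F [ 0.63  0.82 -0.03] j [ 0.06 -0.35 -0.42 -0.   -1.51  0.13] g 0.586
 dx -0.0000 dy -0.0008 dz 0.1175  ax 0.03 ay 0.04 az -0.29 rows>= 3
```

arm_command(
  squeeze=80,
  targets=[
    {"dx": 0, "dy": -0.001, "dz": 0.04, "ax": 0, "ay": 0, "az": 0, "fingers": 0.05},
    {"dx": 0, "dy": -0.001, "dz": 0.08, "ax": 0, "ay": 0, "az": 0, "fingers": 0.05},
    {"dx": 0, "dy": -0.001, "dz": 0.11, "ax": 0, "ay": 0, "az": 0, "fingers": 0.05},
    {"dx": 0, "dy": -0.001, "dz": 0.13, "ax": 0, "ay": 0, "az": 0, "fingers": 0.05},
    {"dx": 0, "dy": -0.001, "dz": 0.139, "ax": 0, "ay": 0, "az": 0, "fingers": 0.05},
    {"dx": 0, "dy": -0.001, "dz": 0.139, "ax": 0, "ay": 0, "az": 0, "fingers": 0.05},
    {"dx": 0, "dy": -0.001, "dz": 0.139, "ax": 0, "ay": 0, "az": 0, "fingers": 0.005},
    {"dx": 0, "dy": -0.001, "dz": 0.139, "ax": 0, "ay": 0, "az": 0, "fingers": 0.005},
    {"dx": 0, "dy": -0.001, "dz": 0.139, "ax": 0, "ay": 0, "az": 0, "fingers": 0.005},
    {"dx": 0, "dy": -0.001, "dz": 0.139, "ax": 0, "ay": 0, "az": 0, "fingers": 0.005},
    {"dx": 0, "dy": -0.001, "dz": 0.139, "ax": 0, "ay": 0, "az": 0, "fingers": 0.005},
    {"dx": 0, "dy": -0.001, "dz": 0.139, "ax": 0, "ay": 0, "az": 0, "fingers": 0.005},
    {"dx": 0, "dy": -0.001, "dz": 0.139, "ax": 0, "ay": 0, "az": 0, "fingers": 0.005},
  ],
)

```text
time_s: 19.33
tool_pos: [0.4248, -0.1731, -0.019]
orientation: [[0.187, -0.982, 0.004], [-0.982, -0.187, -0.0], [0.001, -0.004, -1.0]]
contact_force: [-0.5, 3.0, 6.2]
grip_width: 0.147
```

Run:
```python
from h import *
p=cap('wrist','w17')
go([.424,-.173,.12],.187-np.pi/2)
f=cv2.resize(p['frame'],(800,600),interpolation=cv2.INTER_CUBIC); cv2.imwrite('pics/w17b.png',f[:,:,::-1])
```

```text
t 19.38 tcp [ 0.4248 -0.1731 -0.019 ] yaw -1.3829 F [0.18 2.64 7.  ] j [ 0.06 -0.27 -0.61  0.   -1.23  0.13] g 0.141
 dx -0.0001 dy 0.0003 dz -0.1390  ax -0.21 ay -0.04 az 0.05 rows>= 4
```

View pics/w17b.png

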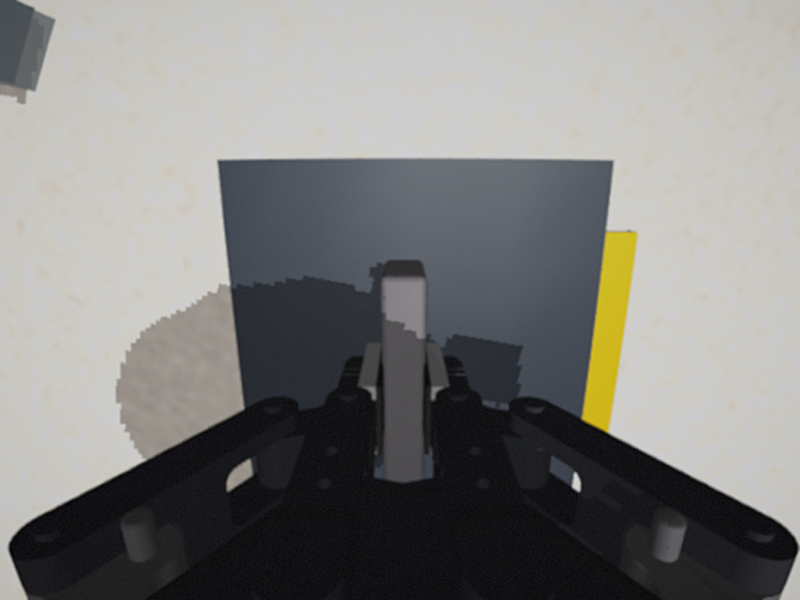

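```bash
cat >> h.py <<'E'
FE=[.5263,.152,-.0885]
def lip(xl,zl,th,yl=0.,go_=True,fe=FE,off=(0,.085,-.019)):
    from scipy.spatial.transform import Rotation as Ro
    yaw=fe[2]-np.pi/2;c,s=np.cos(yaw),np.sin(yaw)
    G=np.array([[c,s,0],[s,-c,0],[0,0,-1.]])@Ro.from_rotvec([np.radians(th),0,0]).as_matrix()
    cf,sf=np.cos(fe[2]),np.sin(fe[2])
    P=np.array([fe[0]+xl*cf-yl*sf,fe[1]+xl*sf+yl*cf,.12+zl])
    T=P-G@np.array(off)
    if go_: go(T,yaw,tilt=th)
    return T,G
def lipnow(off=(0,.085,-.019),fe=FE):
    s=manip.sense();P=s['tool_pos']+s['orientation']@np.array(off)
    cf,sf=np.cos(fe[2]),np.sin(fe[2]);d=P[:2]-fe[:2]
    R=s['orientation']
    print('lip feeder mm',np.round([1e3*(d[0]*cf+d[1]*sf),1e3*(-d[0]*sf+d[1]*cf),1e3*(P[2]-.12)],1),'tilt deg',round(float(np.degrees(np.arctan2(-R[2,1],-R[2,2]))),2),'F',s['contact_force'].round(2),'M',s['ft_torque'].round(2),'g',round(s['grip_width'],3),'t',s['time_s'])
E
python3 - <<'E'
from h import *
p=load('w17')
def b(u,v): return [(v+.5)*.7-.5,(u+.5)*.7-.5]
s=manip.sense()
for q in [(636,232),(605,430),(612,160),(219,160)]:
    P=onz(p,b(*q),.004); print(q,(s['orientation'].T@(P-s['tool_pos'])).round(4))
lip(-.055,.05,0)
E
```

```text
(636, 232) [ 0.0494  0.0837 -0.0232]
(605, 430) [-0.0319  0.083  -0.0233]
(612, 160) [ 0.0742  0.0719 -0.0232]
(219, 160) [ 0.074  -0.0642 -0.0227]
t 19.38 tcp [ 0.4248 -0.1731 -0.019 ] yaw -1.3829 F [0.18 2.64 7.  ] j [ 0.06 -0.27 -0.61  0.   -1.23  0.13] g 0.141
 dx -0.2921 dy -0.1899 dz -0.1695  ax -0.21 ay -0.02 az 15.83 rows>= 10
```

arm_command(
  targets=[
    {"dx": 0, "dy": 0, "dz": -0.03, "ax": 0, "ay": 0, "az": 0, "fingers": 0.005},
    {"dx": 0, "dy": 0, "dz": -0.07, "ax": 0, "ay": 0, "az": 0, "fingers": 0.005},
    {"dx": 0, "dy": 0, "dz": -0.11, "ax": 0, "ay": 0, "az": 0, "fingers": 0.005},
    {"dx": 0, "dy": 0, "dz": -0.15, "ax": 0, "ay": 0, "az": 0, "fingers": 0.005},
    {"dx": 0, "dy": 0, "dz": -0.18, "ax": 0, "ay": 0, "az": 0, "fingers": 0.005},
    {"dx": -0.292, "dy": -0.19, "dz": -0.18, "ax": 0, "ay": 0, "az": 15.8, "fingers": 0.005},
    {"dx": -0.292, "dy": -0.19, "dz": -0.18, "ax": 0, "ay": 0, "az": 15.8, "fingers": 0.005},
    {"dx": -0.292, "dy": -0.19, "dz": -0.18, "ax": 0, "ay": 0, "az": 15.8, "fingers": 0.005},
    {"dx": -0.292, "dy": -0.19, "dz": -0.18, "ax": 0, "ay": 0, "az": 15.8, "fingers": 0.005},
    {"dx": -0.292, "dy": -0.19, "dz": -0.18, "ax": 0, "ay": 0, "az": 15.8, "fingers": 0.005},
    {"dx": -0.292, "dy": -0.19, "dz": -0.18, "ax": 0, "ay": 0, "az": 15.8, "fingers": 0.005},
    {"dx": -0.292, "dy": -0.19, "dz": -0.18, "ax": 0, "ay": 0, "az": 15.8, "fingers": 0.005},
    {"dx": -0.292, "dy": -0.19, "dz": -0.18, "ax": 0, "ay": 0, "az": 15.8, "fingers": 0.005},
    {"dx": -0.292, "dy": -0.19, "dz": -0.18, "ax": 0, "ay": 0, "az": 15.8, "fingers": 0.005},
    {"dx": -0.292, "dy": -0.19, "dz": -0.18, "ax": 0, "ay": 0, "az": 15.8, "fingers": 0.005},
    {"dx": -0.292, "dy": -0.19, "dz": -0.18, "ax": 0, "ay": 0, "az": 15.8, "fingers": 0.005},
    {"dx": -0.292, "dy": -0.19, "dz": -0.18, "ax": 0, "ay": 0, "az": 15.8, "fingers": 0.005},
  ],
)

```text
time_s: 20.8
tool_pos: [0.5553, 0.149, 0.159]
orientation: [[-0.088, -0.996, -0.0], [-0.996, 0.088, 0.0], [-0.0, 0.0, -1.0]]
contact_force: [-0.1, 0.4, -0.8]
grip_width: 0.145
```

Run:
```python
from h import *
p=cap('wrist','w18')
lipnow(); lip(-.055,.02,9)
f=cv2.resize(p['frame'],(800,600),interpolation=cv2.INTER_CUBIC); cv2.imwrite('pics/w18b.png',f[:,:,::-1])
p=cap('side','s18')
cv2.imwrite('pics/s18b.png',cv2.resize(p['frame'][110:220,180:320],(763,600),interpolation=cv2.INTER_CUBIC)[:,:,::-1])
```

```text
lip feeder mm [-55.8  -0.8  58.3] tilt deg 0.01 F [ 0.13  0.41 -0.22] M [-0.04  0.02 -0.05] g 0.146 t 20.85
t 20.85 tcp [0.5553 0.1486 0.1593] yaw -1.6596 F [ 0.13  0.41 -0.22] j [ 0.61 -0.03 -0.06 -0.   -1.54 -0.7 ] g 0.146
 dx -0.0008 dy -0.0027 dz 0.0248  ax 8.99 ay 0.02 az -0.02 rows>= 2
```

View pics/w18b.png

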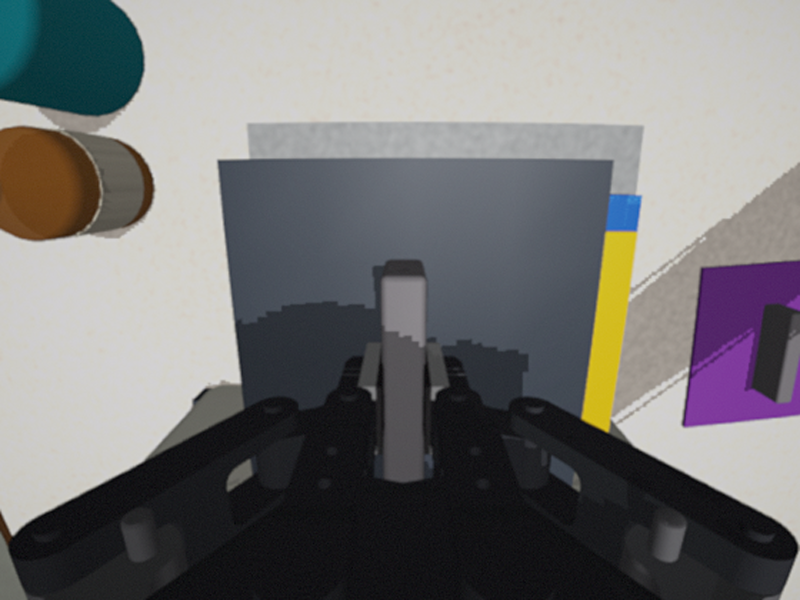

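View pics/s18b.png

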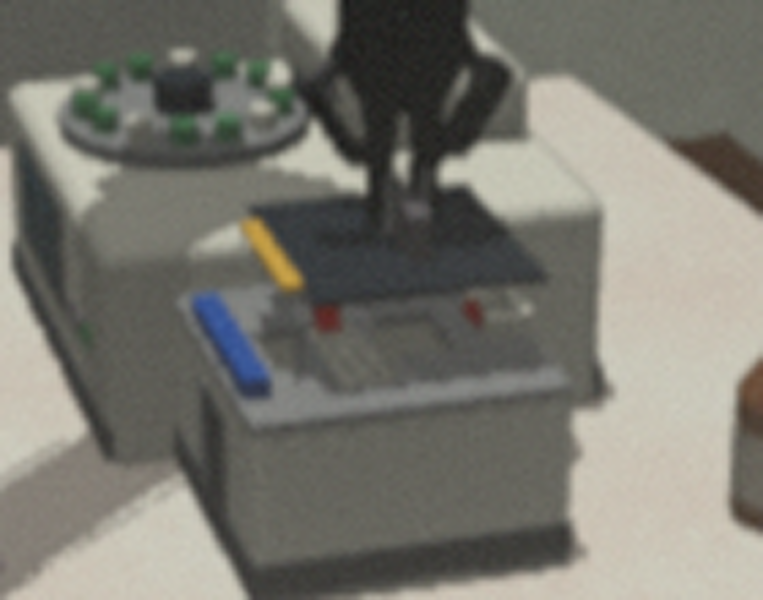

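arm_command(
  targets=[
    {"dx": -0.001, "dy": -0.0027, "dz": 0.01, "ax": 4.5, "ay": 0, "az": 0, "fingers": 0.005},
    {"dx": -0.001, "dy": -0.0027, "dz": 0.025, "ax": 9, "ay": 0, "az": 0, "fingers": 0.005},
    {"dx": -0.001, "dy": -0.0027, "dz": 0.025, "ax": 9, "ay": 0, "az": 0, "fingers": 0.005},
    {"dx": -0.001, "dy": -0.0027, "dz": 0.034, "ax": 9, "ay": 0, "az": 0, "fingers": 0.005},
    {"dx": -0.001, "dy": -0.0027, "dz": 0.04, "ax": 9, "ay": 0, "az": 0, "fingers": 0.005},
    {"dx": -0.001, "dy": -0.0027, "dz": 0.04, "ax": 9, "ay": 0, "az": 0, "fingers": 0.005},
  ],
)

```text
time_s: 21.4
tool_pos: [0.5588, 0.15, 0.1194]
orientation: [[-0.089, -0.984, 0.156], [-0.996, 0.088, -0.012], [-0.002, -0.156, -0.988]]
contact_force: [0.7, -1.2, -1.9]
grip_width: 0.146
```

Run:
```python
from h import *
p=cap('side','s19')
lipnow(); lip(-.055,.001,9);lip(-.0745,.001,9)
cv2.imwrite('pics/s19b.png',cv2.resize(p['frame'][110:220,180:320],(763,600),interpolation=cv2.INTER_CUBIC)[:,:,::-1])
```

```text
lip feeder mm [-54.    1.1   5.5] tilt deg 9.03 F [-0.14  0.26 -0.86] M [ 0.02  0.46 -0.06] g 0.144 t 21.45
t 21.45 tcp [0.5592 0.1501 0.12  ] yaw -1.6601 F [-0.14  0.26 -0.86] j [ 0.68 -0.16 -0.3   0.11 -1.32 -0.79] g 0.144
 dx 0.0010 dy 0.0017 dz 0.0043  ax -0.03 ay 0.08 az -0.06 rows>= 1
t 21.45 tcp [0.5592 0.1501 0.12  ] yaw -1.6601 F [-0.14  0.26 -0.86] j [ 0.68 -0.16 -0.3   0.11 -1.32 -0.79] g 0.144
 dx 0.0011 dy 0.0209 dz 0.0012  ax -0.03 ay 0.08 az -0.06 rows>= 1
```

View pics/s19b.png

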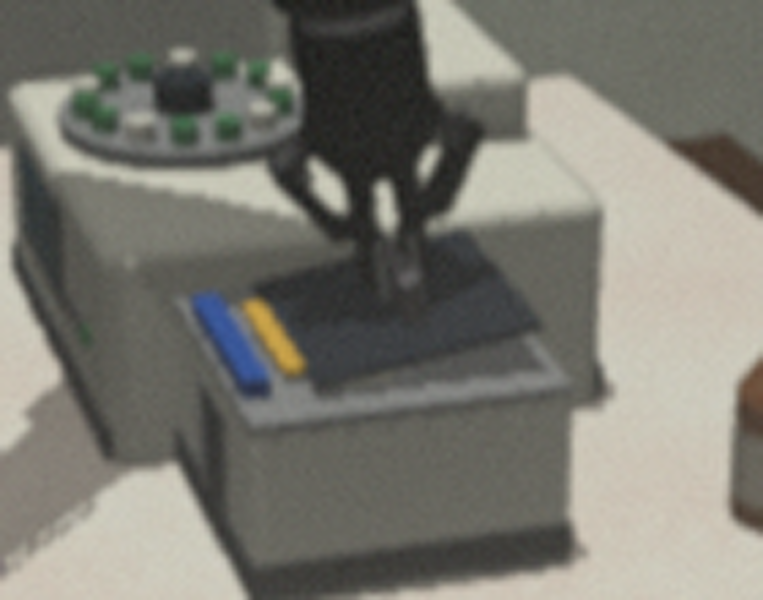

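arm_command(
  targets=[
    {"dx": 0.001, "dy": 0.0012, "dz": 0.003, "ax": 0, "ay": 0, "az": 0, "fingers": 0.005},
    {"dx": 0.001, "dy": 0.0017, "dz": 0.0045, "ax": 0, "ay": 0, "az": 0, "fingers": 0.005},
    {"dx": 0.001, "dy": 0.0017, "dz": 0.0045, "ax": 0, "ay": 0, "az": 0, "fingers": 0.005},
    {"dx": 0.001, "dy": 0.0017, "dz": 0.0045, "ax": 0, "ay": 0, "az": 0, "fingers": 0.005},
  ],
)

```text
time_s: 21.78
tool_pos: [0.5575, 0.1491, 0.1146]
orientation: [[-0.088, -0.984, 0.156], [-0.996, 0.087, -0.013], [-0.0, -0.157, -0.988]]
contact_force: [-0.1, -0.3, -0.1]
grip_width: 0.144
```

Run:
```python
from h import *
p=cap('side','s20')
lipnow(); lip(-.0745,.0005,9)
cv2.imwrite('pics/s20b.png',cv2.resize(p['frame'][140:200,205:290],(800,565),interpolation=cv2.INTER_CUBIC)[:,:,::-1])
```

```text
lip feeder mm [-55.7  -0.1   0. ] tilt deg 9.01 F [-0.28  0.2  -0.34] M [ 0.04  0.5  -0.02] g 0.145 t 21.8333
t 21.83 tcp [0.5574 0.1491 0.1146] yaw -1.6592 F [-0.28  0.2  -0.34] j [ 0.68 -0.16 -0.31  0.11 -1.31 -0.8 ] g 0.145
 dx -0.0001 dy 0.0185 dz -0.0034  ax -0.01 ay 0.02 az 0.00 rows>= 1
```

View pics/s20b.png

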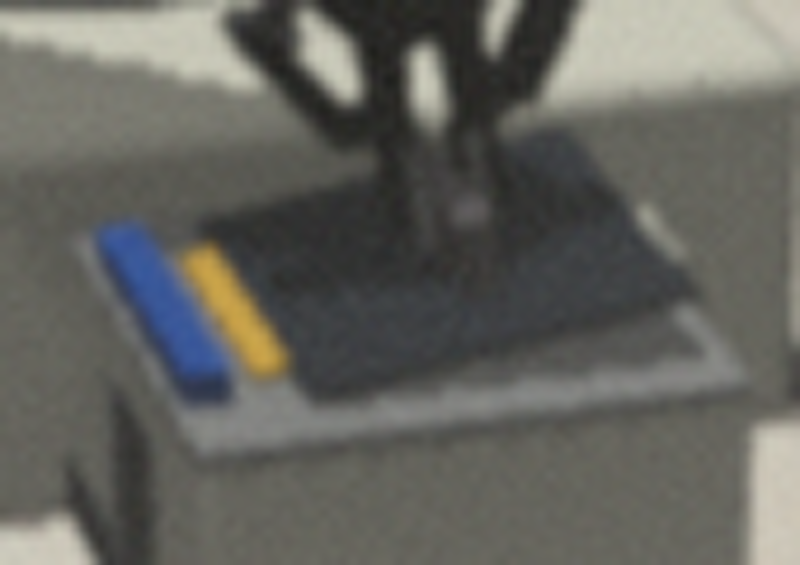

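arm_command(
  targets=[
    {"dx": 0, "dy": 0.006, "dz": -0.001, "ax": 0, "ay": 0, "az": 0, "fingers": 0.005},
    {"dx": 0, "dy": 0.012, "dz": -0.002, "ax": 0, "ay": 0, "az": 0, "fingers": 0.005},
    {"dx": 0, "dy": 0.0175, "dz": -0.003, "ax": 0, "ay": 0, "az": 0, "fingers": 0.005},
    {"dx": 0, "dy": 0.0175, "dz": -0.003, "ax": 0, "ay": 0, "az": 0, "fingers": 0.005},
    {"dx": 0, "dy": 0.0175, "dz": -0.003, "ax": 0, "ay": 0, "az": 0, "fingers": 0.005},
  ],
)

```text
time_s: 22.25
tool_pos: [0.5392, 0.1509, 0.1149]
orientation: [[-0.087, -0.984, 0.156], [-0.996, 0.086, -0.013], [-0.001, -0.157, -0.988]]
contact_force: [0.0, 1.0, -0.7]
grip_width: 0.146
```

Run:
```python
from h import *
p=cap('side','s21')
lipnow(); lip(-.0750,.0003,9)
cv2.imwrite('pics/s21b.png',cv2.resize(p['frame'][140:200,205:290],(800,565),interpolation=cv2.INTER_CUBIC)[:,:,::-1])
p=cap('wrist','w21')
f=cv2.resize(p['frame'],(800,600),interpolation=cv2.INTER_CUBIC); cv2.imwrite('pics/w21b.png',f[:,:,::-1])
```

```text
lip feeder mm [-73.8  -0.1   0.3] tilt deg 9.03 F [ 0.39 -0.13 -0.38] M [0.06 0.44 0.03] g 0.144 t 22.3
t 22.3 tcp [0.5394 0.1509 0.1148] yaw -1.6585 F [ 0.39 -0.13 -0.38] j [ 0.71 -0.21 -0.36  0.12 -1.32 -0.82] g 0.144
 dx 0.0000 dy 0.0012 dz -0.0002  ax -0.03 ay 0.05 az 0.04 rows>= 1
```

View pics/s21b.png

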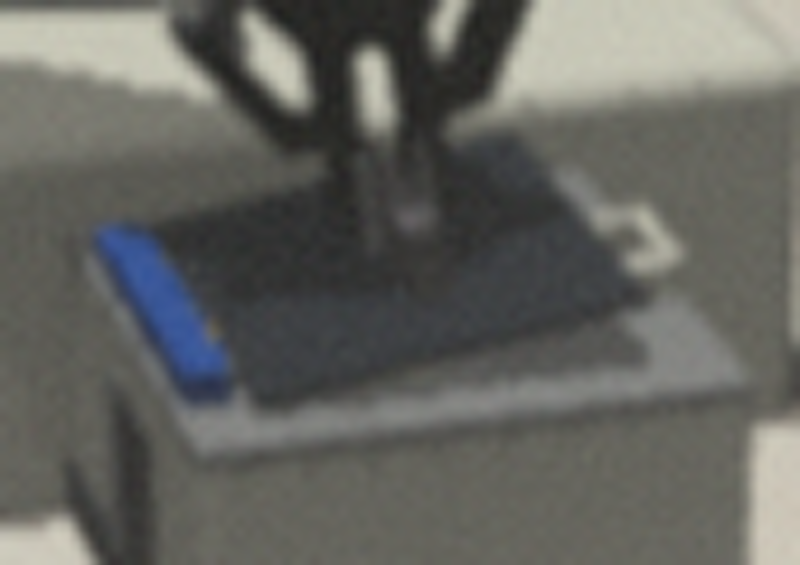

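View pics/w21b.png

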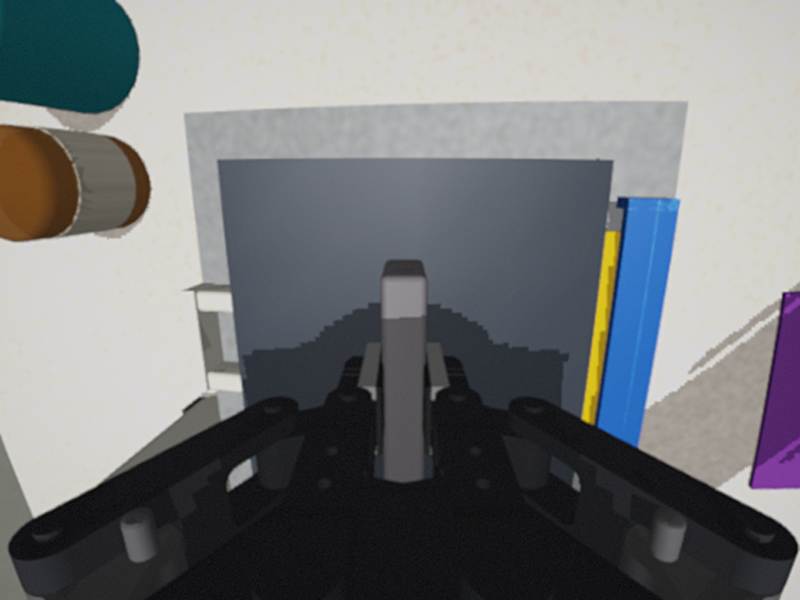

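arm_command(
  targets=[
    {"dx": 0, "dy": 0.001, "dz": -0.0002, "ax": 0, "ay": 0, "az": 0, "fingers": 0.005},
    {"dx": 0, "dy": 0.002, "dz": -0.0003, "ax": 0, "ay": 0, "az": 0, "fingers": 0.005},
    {"dx": 0, "dy": 0.002, "dz": -0.0003, "ax": 0, "ay": 0, "az": 0, "fingers": 0.005},
    {"dx": 0, "dy": 0.002, "dz": -0.0003, "ax": 0, "ay": 0, "az": 0, "fingers": 0.005},
  ],
)

```text
time_s: 22.68
tool_pos: [0.5375, 0.1508, 0.1145]
orientation: [[-0.088, -0.984, 0.156], [-0.996, 0.087, -0.014], [-0.0, -0.156, -0.988]]
contact_force: [0.2, 1.0, -1.4]
grip_width: 0.144
```

Run:
```python
from h import *
p=cap('wrist','w22')
lipnow(); 
for t in (6,3,0,-.5): lip(-.0750,.0003,t)
f=cv2.resize(p['frame'][120:320,380:520],(560,600)[:2],interpolation=cv2.INTER_CUBIC); cv2.imwrite('pics/w22b.png',cv2.resize(p['frame'][120:320,360:500],(420,600),interpolation=cv2.INTER_CUBIC)[:,:,::-1])
```

```text
lip feeder mm [-75.7  -0.2  -0. ] tilt deg 9.0 F [ 0.01 -0.37  0.1 ] M [0.04 0.46 0.02] g 0.148 t 22.7333
t 22.73 tcp [0.5375 0.1508 0.1145] yaw -1.6591 F [ 0.01 -0.37  0.1 ] j [ 0.71 -0.21 -0.36  0.12 -1.32 -0.82] g 0.148
 dx -0.0002 dy 0.0004 dz 0.0042  ax -3.00 ay 0.02 az 0.01 rows>= 1
t 22.73 tcp [0.5375 0.1508 0.1145] yaw -1.6591 F [ 0.01 -0.37  0.1 ] j [ 0.71 -0.21 -0.36  0.12 -1.32 -0.82] g 0.148
 dx -0.0002 dy 0.0018 dz 0.0086  ax -6.00 ay 0.02 az 0.01 rows>= 1
t 22.73 tcp [0.5375 0.1508 0.1145] yaw -1.6591 F [ 0.01 -0.37  0.1 ] j [ 0.71 -0.21 -0.36  0.12 -1.32 -0.82] g 0.148
 dx -0.0002 dy 0.0033 dz 0.0128  ax -9.00 ay 0.02 az 0.01 rows>= 2
t 22.73 tcp [0.5375 0.1508 0.1145] yaw -1.6591 F [ 0.01 -0.37  0.1 ] j [ 0.71 -0.21 -0.36  0.12 -1.32 -0.82] g 0.148
 dx -0.0002 dy 0.0036 dz 0.0136  ax -9.50 ay 0.02 az 0.01 rows>= 2
```

View pics/w22b.png

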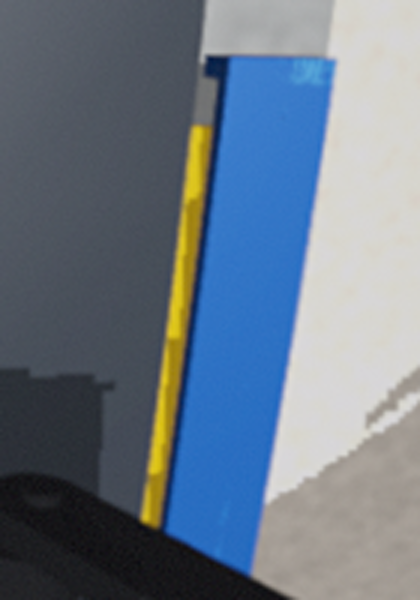

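arm_command(
  targets=[
    {"dx": 0, "dy": 0.0003, "dz": 0.0021, "ax": -1.5, "ay": 0, "az": 0, "fingers": 0.005},
    {"dx": 0, "dy": 0.0007, "dz": 0.0042, "ax": -3, "ay": 0, "az": 0, "fingers": 0.005},
    {"dx": 0, "dy": 0.0013, "dz": 0.0064, "ax": -4.5, "ay": 0, "az": 0, "fingers": 0.005},
    {"dx": 0, "dy": 0.002, "dz": 0.0086, "ax": -6, "ay": 0, "az": 0, "fingers": 0.005},
    {"dx": 0, "dy": 0.0028, "dz": 0.0107, "ax": -7.5, "ay": 0, "az": 0, "fingers": 0.005},
    {"dx": 0, "dy": 0.0035, "dz": 0.013, "ax": -9, "ay": 0, "az": 0, "fingers": 0.005},
    {"dx": 0, "dy": 0.0035, "dz": 0.0135, "ax": -9.5, "ay": 0, "az": 0, "fingers": 0.005},
    {"dx": 0, "dy": 0.0035, "dz": 0.0135, "ax": -9.5, "ay": 0, "az": 0, "fingers": 0.005},
  ],
)

```text
time_s: 23.4
tool_pos: [0.5366, 0.151, 0.1015]
orientation: [[-0.088, -0.996, -0.009], [-0.996, 0.088, 0.001], [-0.0, 0.009, -1.0]]
contact_force: [-3.4, -0.2, 2.8]
grip_width: 0.143
```

Run:
```python
from h import *
p=cap('wrist','w23')
lipnow()
f=cv2.resize(p['frame'],(800,600),interpolation=cv2.INTER_CUBIC); cv2.imwrite('pics/w23b.png',f[:,:,::-1])
p=cap('side','s23')
cv2.imwrite('pics/s23b.png',cv2.resize(p['frame'][140:200,205:290],(800,565),interpolation=cv2.INTER_CUBIC)[:,:,::-1])
```

```text
lip feeder mm [-74.5  -0.1   1.1] tilt deg -0.46 F [-1.9   0.33  3.85] M [-0.04  0.52  0.04] g 0.144 t 23.45
```

View pics/w23b.png

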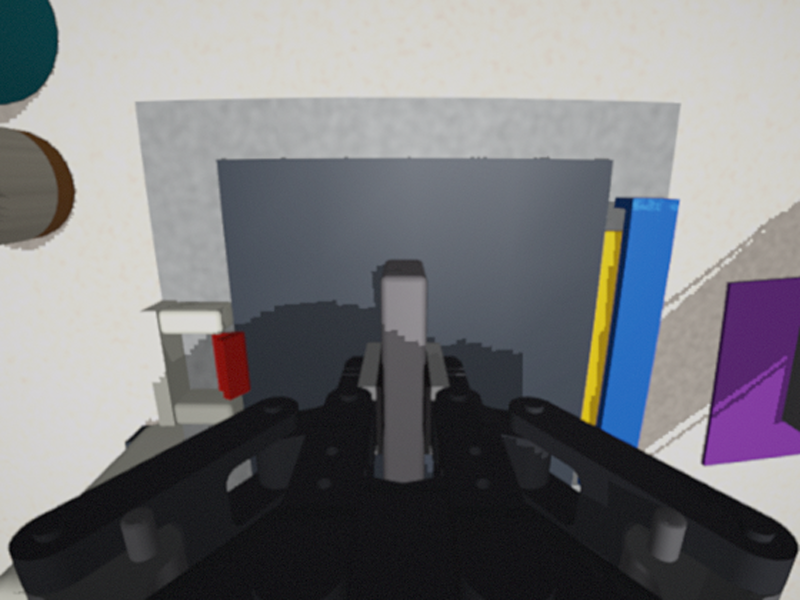

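View pics/s23b.png

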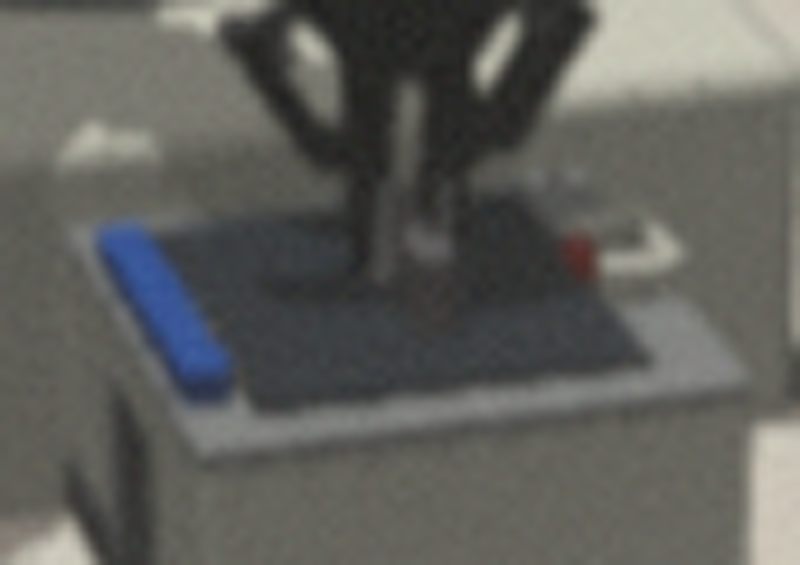

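arm_command(
  targets=[
    {"dx": 0, "dy": 0, "dz": 0.001, "ax": -0.5, "ay": 0, "az": 0, "fingers": 0.005},
    {"dx": 0, "dy": 0, "dz": 0.001, "ax": -0.5, "ay": 0, "az": 0, "fingers": 0.005},
    {"dx": 0, "dy": 0, "dz": 0, "ax": 0.5, "ay": 0, "az": 0, "fingers": 0.005},
    {"dx": 0, "dy": 0, "dz": -0.001, "ax": 0.5, "ay": 0, "az": 0, "fingers": 0.045},
    {"dx": 0, "dy": 0, "dz": -0.001, "ax": 0.5, "ay": 0, "az": 0, "fingers": 0.045},
    {"dx": 0, "dy": 0, "dz": -0.001, "ax": 0.5, "ay": 0, "az": 0, "fingers": 0.045},
    {"dx": 0, "dy": 0, "dz": -0.01, "ax": 0.5, "ay": 0, "az": 0, "fingers": 0.045},
    {"dx": 0, "dy": 0, "dz": -0.04, "ax": 0.5, "ay": 0, "az": 0, "fingers": 0.045},
    {"dx": 0, "dy": 0, "dz": -0.08, "ax": 0.5, "ay": 0, "az": 0, "fingers": 0.045},
    {"dx": 0, "dy": 0, "dz": -0.08, "ax": 0.5, "ay": 0, "az": 0, "fingers": 0.045},
    {"dx": 0, "dy": 0, "dz": -0.08, "ax": 0.5, "ay": 0, "az": 0, "fingers": 0.045},
  ],
)

```text
time_s: 24.42
tool_pos: [0.5383, 0.1514, 0.1844]
orientation: [[-0.088, -0.996, 0.005], [-0.996, 0.088, 0.003], [-0.004, -0.005, -1.0]]
contact_force: [0.3, 0.3, 0.1]
grip_width: 0.527
```

Run:
```python
from h import *
p=cap('wrist','w24')
f=cv2.resize(p['frame'],(800,600),interpolation=cv2.INTER_CUBIC); cv2.imwrite('pics/w24b.png',f[:,:,::-1])
p=cap('side','s24')
cv2.imwrite('pics/s24b.png',cv2.resize(p['frame'][140:200,205:290],(800,565),interpolation=cv2.INTER_CUBIC)[:,:,::-1])
go([.59,.147,.14],-1.659)
```

```text
t 24.52 tcp [0.5367 0.151  0.1805] yaw -1.6592 F [ 0.42  0.21 -0.56] j [ 0.63 -0.07 -0.06 -0.   -1.58 -0.72] g 0.526
 dx -0.0007 dy -0.0534 dz 0.0405  ax 0.03 ay 0.04 az -0.01 rows>= 2
```

View pics/w24b.png

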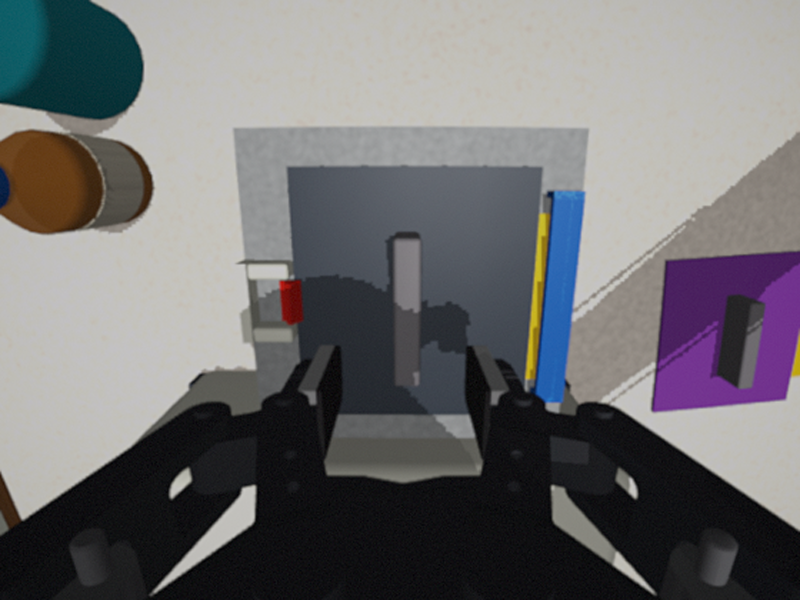

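View pics/s24b.png

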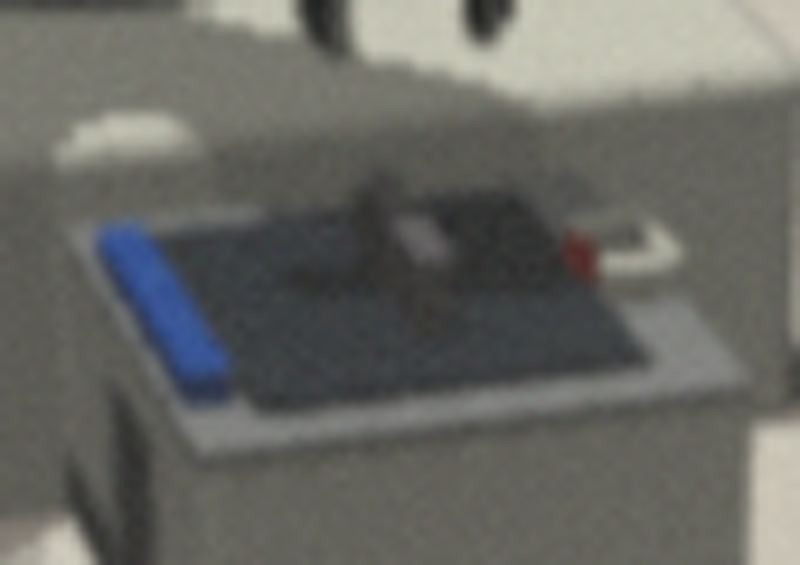

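Run:
```python
from m1 import *
p=load('w24')
def b(u,v): return [(v+.5)*.7-.5,(u+.5)*.7-.5]
for z in (.124,.13):
  x,e=fit(p,[[.075,-.075,0],[-.063,-.075,0],[.075,.075,0],[-.0665,-.05,0]],[b(287,167),b(542,167),b(302,415),b(540,213)],z,[.526,.152,-.09])
  print(z,x.round(4),e.tolist())
L=[[.105,-.095,.12],[-.087,-.095,.12]]
x,e=fit(p,L,[b(234,128),b(588,128)],0,[.525,.151,-.09]); print('deck',x.round(4),e.tolist())
cv2.imwrite('pics/w24c.png',cv2.resize(p['frame'][165:255,160:260],(660,594),interpolation=cv2.INTER_CUBIC)[:,:,::-1])
```

```text
0.124 [ 0.5281  0.153  -0.0878] [[0.2, 2.0], [0.1, 0.6], [0.1, 0.1], [0.7, 2.7]]
0.13 [ 0.5283  0.1526 -0.0872] [[1.0, 4.7], [1.0, 1.5], [3.1, 1.9], [0.7, 4.9]]
deck [ 0.526   0.1526 -0.0877] [[0.1, 1.0], [0.1, 1.0]]
```

View pics/w24c.png

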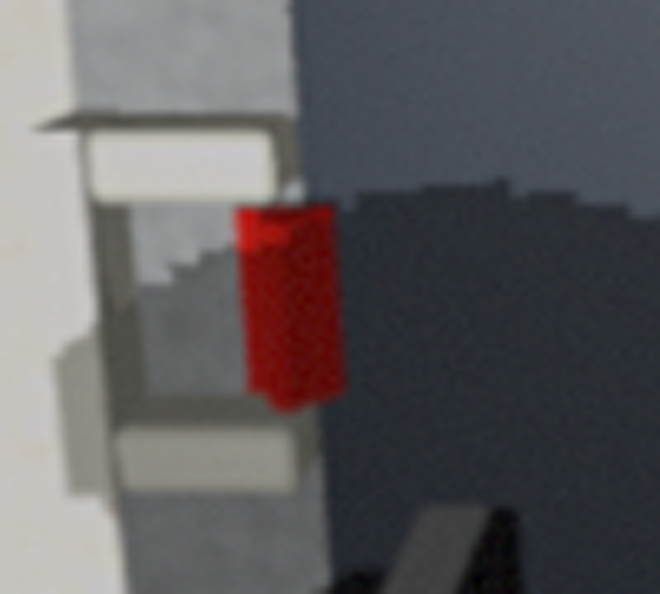

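Run:
```python
from h import *
s=manip.sense();print(s['time_s'],s['contact_force'].round(2),s['tool_pos'].round(3))
print(manip.sign_off())
```

```text
24.5167 [ 0.42  0.21 -0.56] [0.537 0.151 0.18 ]
the job is handed in; nothing more can be done
None
```

I handed the job in at 24.5 s of the 72 s allowed. Both clear blocks are in the well and the small dark cover is fitted. No verdict was reported, so the checks below are from my own pictures and the arm's readings.

- **Blocks:** I gripped each clear block across its width and pressed it straight down. After I let go of each one, the wrist picture showed both red latches over its two ends and the block centred in the well.
- **Cover:** The lip went under the blue ledge with the far edge raised about 9°. I then swung that edge down and let go. The last wrist picture shows:
  - The cover fits best as lying flat at deck height, square to the feeder within about 0.001 rad.
  - About 8 mm of the lip is under the ledge.
  - The red catch nose lies over the far edge, in the same position as before fitting.
- **At hand-in:** The gripper was about 8 cm above the cover, with no contact force beyond noise.

Some readings disagreed or went unchecked:

- **Fingertips:** They stand about 30 mm short of the reported tool point. My first try to grip a block therefore closed on its top with about 6.5 N. The block did not visibly move, and I worked with corrected heights from then on.
- **Cameras:** The wrist and top views disagreed by 2 to 6 mm in x, so I used the wrist view throughout. The cover fits about 2 mm further from the robot than the deck's centre, which is within the tolerance.
- **Not rechecked:** I took no final picture of the used block, flasks, bottles and dishes. Nothing in the arm's moves or force readings suggests they were touched.

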